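# Reload the tape dispenser from the back of the tape rack

### The arm

A 7-joint arm with a two-finger parallel gripper is mounted at the origin on a cart in front of the work surface, level with it; the furniture and walls round the work are solid. World frame = base frame: x ahead of the robot, y to its left, z up, the work surface at z = 0. Lengths are in mm, angles in rad, forces in N, time in s.
With the tool pointing down it reaches from about 400 to 925 mm from the base axis. Payload 4.1 kg.
Tool frame: the origin (TCP) lies midway between the tips of the shut fingers; the grasp point (between the pads) lies 19 mm behind it; z points along the fingers, y is the line along which they close (so a half turn about z gives the same grasp; the last joint's range is limited). The gripper opens to 85 mm and grips with 20 to 120 N. Pads are 22 mm wide; open, the fingers measure 114 mm over their backs; the gripper's body (76 mm by 85 mm) begins 54 mm behind the grasp point. The pads swing forward as they close: fully open they stand 13 mm farther back than shut.
Start: joints at [1.089, 0.398, 0.045, 1.537, -0.019, 1.207, -0.051], TCP at [242.826, -602.975, 231.347] pointing down, gripper open.
Joint ranges: [-2.82, 2.82], [-0.49, 2.23], [-1.37, 1.46], [0, 2.46], [-1.36, 4.5], [0.23, 2], [-2.94, 2.94]. Speed limits (rad/s): [2.57, 2.57, 3.14, 3.14, 3.14, 3.14, 3.14].

### API

Orientations are given as a 3x3 rotation matrix whose columns are the frame's x, y, z axes.
In Python, from plant import env gives the robot as it stands. The module is installed in compiled form; this text tells all that it offers.
- The arm moves only by the tool drive_tool, never from a script. Its argument "targets" is a list of rows, each an object with "dr": the turn, a rotation vector about the tool's x, y, z in rad, a list of three; "dp": the shift along the tool's x, y, z in m, a list of three; "claw": the closure, from -1 (fully open) to 1 (shut). A call has 1 to 10 rows; each row shifts and turns the commanded pose from where the row before left it, along the tool's axes as they then stand; what a row does not reach is not made up. A row lasts 1/12 s, in which the tool goes at most 41.7 mm and 7.16 degrees, less where a joint would pass 70% of its speed; a pose out of reach is approached as far as the arm can. A call with a gripper value outside its range is refused whole. The fingers move at their own pace and stop on an object; "newtons" is the grip in N (left out, the last holds). Time passes only in rows, so rows that do not move let the fingers close. It gives the time, the measured TCP pose, the force, the opening and the grip force at its end, in the units of the state.
- env.sense(): the state, without advancing time (a new reading comes with each control period).
- env.read_camera(name): name is "side" or "top"; returns a dict with "image" (400x640x3 uint8, red, green, blue), "K" (3x3 intrinsics, pixels), "k1" (the pictures are not rectified: a ray, as slopes to the right and down, at radius r is drawn at 1 + k1 r^2 times it, then the intrinsics apply), "R" (3x3) and "t" (3): a world point X has camera coordinates R X + t. Camera axes: x right, y down, z forward; pixel columns grow to the right and rows downward; lengths in mm; the calibration is good to about 2 mm. A picture is of the moment at which its call begins. There is no depth.
- env.job_done(): hands the job in; it is judged then, once.
The state is a dict: "clock": time; "joint_pos": joint angles; "joint_vel": joint speeds; "joint_efforts": joint torques, N m; "eef_pos": TCP position; "orientation": TCP orientation; "force": force on the tool from outside, world axes, zero at the start; "ft_torque": the same for the moment, N m; "width": finger opening in mm; "grasp_force": force on a finger pad.
Only numpy, scipy, OpenCV 4.12 (cv2) and the standard library are available. Lean on these libraries where they do the work, as an engineer would, in place of code of your own. Each camera call takes 0.05 s, during which the arm holds its last target. There are 200 camera calls.

### The job

Load the widest tape roll into the tape dispenser: it hangs at the back of the rack's bar, so first take off the keeper collar at the bar's end and the two rolls in front, and stand all three in the groove of the pen rest. Lay the wide roll on the dispenser's rollers between its cheeks, then hang the other two rolls back on the bar, each at the very spot where it hung, and the collar back in the neck at the bar's end. Leave the can and the mouse alone and everything standing or hanging free.

Things in the scene. Friction and masses are not known exactly. Their poses are not given: they have to be found in the camera images.
- neck (a point): Fixed tape rack: level 14 mm steel bar, axis 95 mm above the mat, one end on a wooden cheek (top 108 mm), the other free. Site on the bar's axis, mid-neck: a 30 mm stretch turned down to 8 mm where the collar hangs. x across the bar; +y along it to the cheek (161 mm), -y to the free end (26 mm), which is a 14 mm bead: lift a ring concentric with the bar to pass it. z up.
- collar_c (a point): Keeper collar: aluminium ring with a thin rubber band, 40 mm outside, 24 mm hole, 14 mm wide along its axis (own y), 70 g. Hangs unclamped in the neck by the top of its hole, centre 8 mm below the bar's axis, trapped between shoulder and bead until lifted over 3 mm. Site at its centre; standing in the groove this is 17 mm above the groove point.
- big_roll_c (a point): Big narrow roll of paper tape on a cardboard core, 56 mm outside, 18 mm wide along its axis (own y), 60 g. Hangs loose on the bar by the top of its 32 mm hole, so its centre is 9 mm below the bar's axis. Site at its centre. In the front or the middle of the three places, about 41 or 83 mm from the neck point towards the cheek. Standing in the groove its centre is 26 mm above the groove point.
- small_roll_c (a point): Small roll of paper tape on a cardboard core, 44 mm outside, 24 mm wide along its axis (own y), 50 g. Hangs loose on the bar by the top of its 32 mm hole, so its centre is 9 mm below the bar's axis. Site at its centre. In the other one of the front and middle places. Standing in the groove its centre is 19 mm above the groove point.
- wide_roll_c (a point): Wide roll of paper tape on a cardboard core, 52 mm outside, 32 mm wide along its axis (own y). Hangs loose on the bar by the top of its 32 mm hole, so its centre is 9 mm below the bar's axis. Site at its centre. It always hangs at the back, next to the cheek, about 130 mm from the neck point. 90 g.
- groove (a point): Pen rest: fixed wooden slab 56 x 190 x 10 mm with one groove 22 mm wide, 5 mm deep, stopped 81 mm either side of its middle. Rings stand on the groove's two edges, axis along the groove; three fit side by side at y = -55, 0, +55 mm. Site: middle of the groove, level with the slab's top (10 mm above the mat), y along the groove, z up.
- cradle (a point): Fixed grey tape dispenser, 132 x 57 mm, with an open cradle: two rollers between upright cheeks 46 mm apart and 56 mm high. Site: where the wide roll's centre comes to rest, 49 mm above the mat; y is the roll's axis, cheek to cheek; z up; the bladed nose (45 mm high) starts 67 mm off towards -x. Fore and aft of the roll the body is 16 mm high, free for fingers.
- can_c (a point): Bystander: upright drink can, 53 mm thick, 133 mm high, behind the work. Site at its centre.
- mouse_c (a point): Bystander: black computer mouse, 122 x 64 x 41 mm, behind on the right. Site at its centre.

How it is judged:
By the outcome, as a careful person would: the job done as asked, in the order asked, and still so for the second after the job is handed in, with the robot touching nothing.
It also fails if it takes over 136 s, if anything falls off the work surface, if the arm or the gripper's body presses on something with over 40 N, if the wrist force passes 120 N, or if a joint passes its speed limit or range.

## Working session

There is one attempt and no reset: what is moved stays moved. The work goes in short steps, Python scripts to look and compute and a tool call to move; the robot and the scene stay as the last step left them, time stands still between calls to the robot, and variables do not carry over. Pictures are saved under pics/ and viewed, at most 14 in all, crops included, and the job is handed in when it is done.

Besides the shell and the picture viewer there is one more tool, called by a JSON object that holds its "api" and its "payload". drive_tool: Moves the arm, as the interface text tells. Its arguments: {"type":"object","properties":{"targets":{"type":"array"},"newtons":{"type":"number"}},"required":["targets"]}

```bash
mkdir -p pics; cat > h.py <<'E'
import numpy as np,cv2
from plant import env
np.set_printoptions(precision=4,suppress=True)
def shot(n,f=None):
    c=env.read_camera(n)
    if f: cv2.imwrite('pics/'+f,c['image'][:,:,::-1])
    return c
def ray(c,u,v):
    K=np.array(c['K']);k=c['k1'];d=np.array([(u-K[0,2])/K[0,0],(v-K[1,2])/K[1,1]])
    s=d.copy()
    for _ in range(30): s=d/(1+k*(s@s))
    R=np.array(c['R']);t=np.array(c['t'])
    return -R.T@t, R.T@np.array([s[0],s[1],1])
def onz(c,u,v,z):
    o,d=ray(c,u,v);return o+d*(z-o[2])/d[2]
def proj(c,X):
    R=np.array(c['R']);t=np.array(c['t']);p=R@np.array(X,float)+t
    s=p[:2]/p[2];s=s*(1+c['k1']*(s@s));K=np.array(c['K'])
    return K[0,0]*s[0]+K[0,2],K[1,1]*s[1]+K[1,2]
def two(c1,p1,c2,p2):
    o1,d1=ray(c1,*p1);o2,d2=ray(c2,*p2)
    s=np.linalg.lstsq(np.c_[d1,-d2],o2-o1,rcond=None)[0]
    a=o1+s[0]*d1;b=o2+s[1]*d2
    return (a+b)/2,np.linalg.norm(a-b)
E
python3 - <<'E'
from h import *
for n in('side','top'):
    c=shot(n,n+'0.png');print(n,c['K'],c['k1'],np.array(c['R']),c['t'],-np.array(c['R']).T@c['t'])
s=env.sense();print(s)
E
```

```text
side [[399.3156   0.     315.6901]
 [  0.     399.3156 198.5974]
 [  0.       0.       1.    ]] 0.033998791986237634 [[ 0.9664  0.257  -0.0012]
 [ 0.223  -0.8408 -0.4932]
 [-0.1277  0.4764 -0.8699]] [-526.2622 -211.6166 1199.0372] [ 708.9431 -613.9048  938.0534]
top [[366.0947   0.     316.2736]
 [  0.     366.0947 198.8925]
 [  0.       0.       1.    ]] 0.029581845627356683 [[ 0.0049 -1.     -0.0009]
 [-0.9965 -0.0049 -0.083 ]
 [ 0.083   0.0013 -0.9966]] [-141.0529  601.632  1011.8031] [ 516.3099 -139.4363 1058.104 ]
{'clock': 0.1, 'joint_pos': array([ 1.089 ,  0.3991,  0.045 ,  1.5378, -0.0187,  1.2069, -0.0507]), 'joint_vel': array([-0.0008, -0.001 ,  0.0001, -0.0035, -0.0001, -0.0008, -0.0028]), 'joint_efforts': array([  0.0041, -47.6269,   1.3699, -25.4951,   0.0118,   0.005 ,
        -0.    ]), 'eef_pos': array([ 242.6045, -602.401 ,  230.3781]), 'orientation': array([[ 0.9276,  0.3736, -0.0008],
       [ 0.3736, -0.9276,  0.0016],
       [-0.0001, -0.0018, -1.    ]]), 'force': array([-0.71  , -0.34  ,  0.3341]), 'ft_torque': array([ 0.0339, -0.0037,  0.0312]), 'grasp_force': 0.0, 'width': 85.3110722223957}
```

View pics/side0.png

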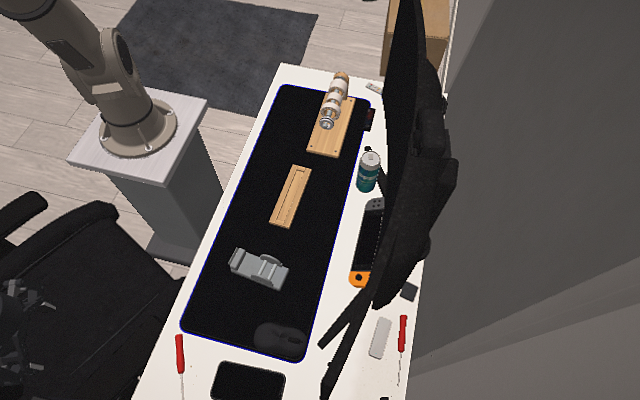

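View pics/top0.png

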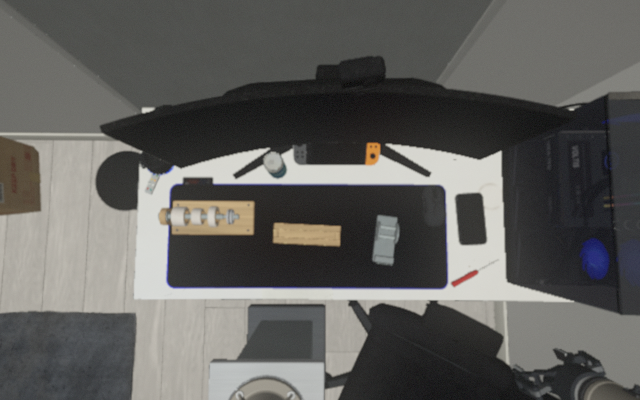

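```bash
python3 - <<'E'
from h import *
t=shot('top')['image'][:,:,::-1]; s=shot('side')['image'][:,:,::-1]
z=lambda a,k:cv2.resize(a,None,fx=k,fy=k,interpolation=cv2.INTER_CUBIC)
a=z(t[190:250,150:265],6.8);cv2.imwrite('pics/a.png',a)
b=z(s[65:165,300:390],6);cv2.imwrite('pics/b.png',b)
cc=np.zeros((600,800,3),np.uint8)
p=z(t[205:275,265:405],5.7);cc[:]=0;cc[:p.shape[0],:p.shape[1]][:]=p;cv2.imwrite('pics/c.png',cc[:399])
p=z(s[160:295,220:320],4.4);cv2.imwrite('pics/d.png',p)
E
```

```text
(no output)
```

View pics/a.png

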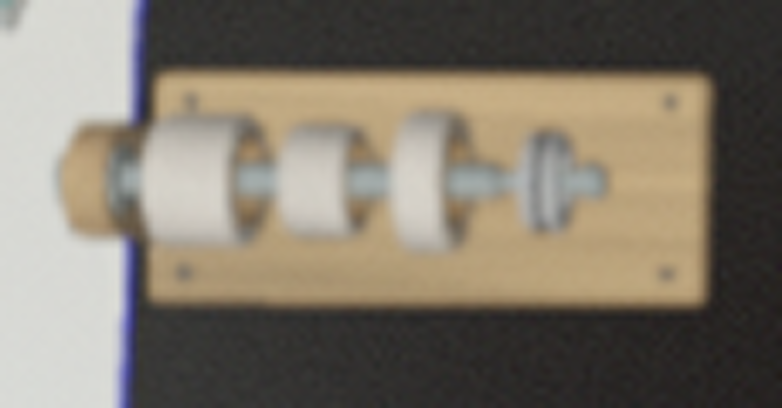

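View pics/b.png

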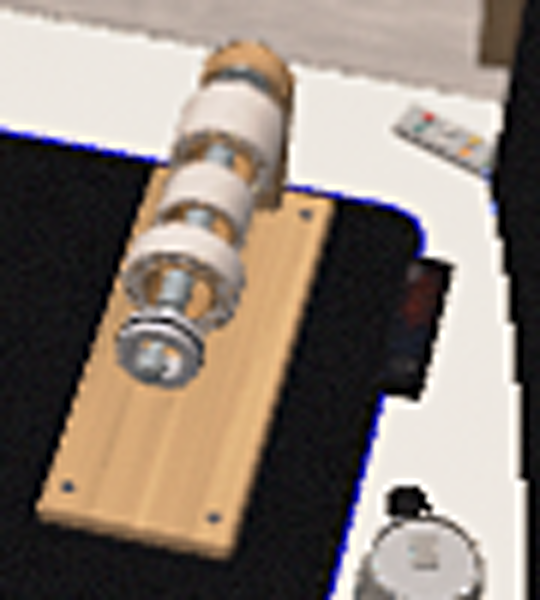

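View pics/c.png

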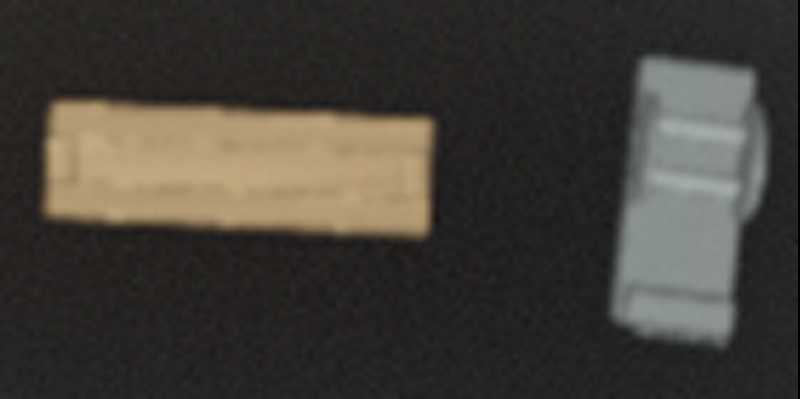

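View pics/d.png

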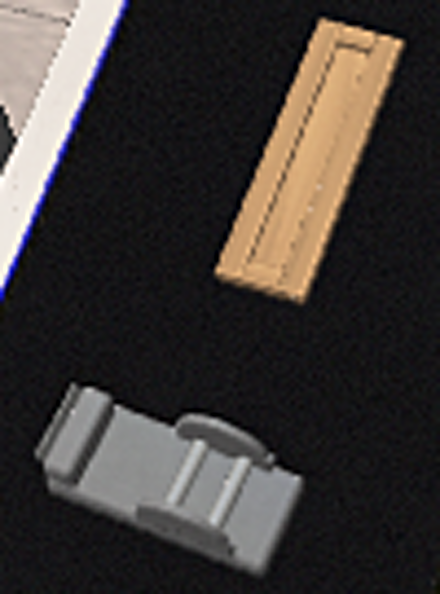

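```bash
python3 - <<'E'
from h import *
T=shot('top');S=shot('side')
P=lambda x,y,k,ox,oy:((x+.5)/k-.5+ox,(y+.5)/k-.5+oy)
a=lambda x,y:P(x,y,6.8,150,190); b=lambda x,y:P(x,y,6,300,65); c=lambda x,y:P(x,y,5.7,265,205); d=lambda x,y:P(x,y,4.4,220,160)
for n,x,z in(('big',416,114),('small',313,108),('wide',190,112),('collar',539,107),('bead_end',606,95)):
    print(n,onz(T,*a(x,182),z))
print('bar pts',onz(T,*a(255,180),95),onz(T,*a(595,181),95))
print('bead tri',two(T,a(600,181),S,b(150,358)),'bar@cheek',two(T,a(118,180),S,b(233,75)))
print('platecorners',[onz(T,*a(*p),10)[:2] for p in((158,72),(710,76),(706,304),(150,303))])
print('rest tri',[two(T,c(*p),S,d(*q)) for p,q in (((50,100),(403,40)),((433,118),(305,300)),((430,238),(217,275)),((45,217),(320,20)))])
print('roll',[two(T,c(*p),S,d(*q)) for p,q in (((662,126),(246,460)),((745,135),(215,522)),((655,178),(200,440)),((738,188),(172,503)))])
for C,cam in((T,'t'),(S,'s')):
    h=cv2.cvtColor(C['image'],cv2.COLOR_RGB2HSV)
    m=cv2.inRange(h,(8,60,90),(25,255,255))
    cs=cv2.findContours(m,0,2)[0]
    for k in sorted(cs,key=cv2.contourArea)[-4:]:
        r=cv2.minAreaRect(k);q=cv2.boxPoints(r);x=np.array([onz(C,*p,10)[:2] for p in q])
        if 100<np.linalg.norm(x[0]-x[2])<330: print(cam,r[0],x.round(1).tolist(),x.mean(0),[np.linalg.norm(x[i]-x[i-1]) for i in(1,2)])
E
```

```text
big [548.5594 132.9448 114.    ]
small [548.6063 173.6574 108.    ]
wide [548.2886 218.5771 112.    ]
collar [548.9936  88.2632 107.    ]
bead_end [549.5166  65.3358  95.    ]
bar pts [549.7303 200.1805  95.    ] [549.8842  69.5825  95.    ]
bead tri (array([550.5838,  64.9035, 110.0305]), np.float64(2.597332534614765)) bar@cheek (array([547.9549, 246.9715, 107.4196]), np.float64(2.4562767038438595))
platecorners [array([597.918 , 272.2283]), array([597.341 ,  40.6375]), array([501.5911,  40.4365]), array([501.228 , 271.8197])]
rest tri [(array([536.1106, -15.8797,   9.6514]), np.float64(0.5314647997933364)), (array([ 528.5645, -207.4953,   12.138 ]), np.float64(0.6610440374677703)), (array([ 471.2282, -205.1398,   10.0578]), np.float64(5.5514708579492735)), (array([478.9946, -13.4703,   6.9891]), np.float64(2.1103797270607814))]
roll [(array([ 527.2121, -317.1788,   33.0516]), np.float64(5.381899460798476)), (array([ 523.1001, -356.1969,   39.4104]), np.float64(5.537703776243125)), (array([ 501.0715, -313.333 ,   36.0393]), np.float64(3.51809421249621)), (array([ 497.6705, -352.2842
[... 279 characters left out ...]
 [[477.7, -13.2], [538.0, -15.3], [529.3, -208.9], [469.1, -205.8]] [ 503.5044 -110.7894] [np.float64(60.314977824291766), np.float64(193.83644706894586)]
t (206.5, 217.0) [[598.2, 311.4], [599.5, 40.6], [502.4, 38.7], [501.5, 307.3]] [550.3976 174.5145] [np.float64(270.721059925942), np.float64(97.12927854928405)]
s (289.9827575683594, 195.79312133789062) [[471.4, -205.0], [477.8, -6.4], [538.8, -17.9], [527.4, -213.4]] [ 503.8398 -110.6699] [np.float64(198.69562068457566), np.float64(62.116638478502715)]
s (331.9500427246094, 122.15000915527344) [[502.8, 40.1], [500.8, 311.0], [605.9, 292.6], [597.6, 27.8]] [551.7801 167.8911] [np.float64(270.8316346626312), np.float64(106.75871752917747)]
```

{"api": "drive_tool", "payload": {"targets": [{"dr":[0,0,0],"dp":[0,-0.02,-0.03],"claw":-1},{"dr":[0,0,0],"dp":[0.0,-0.03,-0.03],"claw":-1},{"dr":[0,0,0],"dp":[0.03,0,-0.0],"claw":-1},{"dr":[0,0,0],"dp":[0,0,0],"claw":-1}]}}

```text
clock: 0.63
eef_pos: [257.8, -543.7, 293.7]
orientation: [[0.925, 0.379, 0.007], [0.379, -0.925, -0.003], [0.005, 0.005, -1.0]]
force: [2.3, 0.5, -0.2]
width: 85.3
grasp_force: 0.0
```

```bash
python3 - <<'E'
from h import *
T=shot('top')
P=lambda x,y,k,ox,oy:((x+.5)/k-.5+ox,(y+.5)/k-.5+oy)
c=lambda x,y:P(x,y,5.7,265,205)
for z in(16,25,30):print(z,[onz(T,*c(*p),z)[:2] for p in((662,126),(745,135),(655,178),(738,188))],onz(T,*c(700,156.75),z))
print([onz(T,*c(*p),16)[:2] for p in((640,57),(757,70))],[onz(T,*c(*p),45)[:2] for p in((735,345),(612,320))])
s=env.sense();print(s['joint_pos'],s['eef_pos'])
E
```

```text
16 [array([ 524.8676, -321.1988]), array([ 520.6486, -362.3071]), array([ 499.1223, -317.46  ]), array([ 494.4414, -358.4769])] [ 509.7534 -339.871    16.    ]
25 [array([ 524.7937, -319.629 ]), array([ 520.6111, -360.3823]), array([ 499.2708, -315.9225]), array([ 494.6303, -356.5852])] [ 509.81 -338.14   25.  ]
30 [array([ 524.7526, -318.7569]), array([ 520.5903, -359.313 ]), array([ 499.3532, -315.0683]), array([ 494.7352, -355.5342])] [ 509.8415 -337.1783   30.    ]
[array([ 559.1202, -310.5975]), array([ 552.9585, -368.7119])] [array([ 420.3281, -349.8701]), array([ 431.7529, -291.1916])]
[ 1.0404  0.2713  0.0269  1.5765 -0.01    1.2911 -0.1135] [ 255.7288 -544.3567  292.1534]
```

{"api": "drive_tool", "payload": {"targets": [{"dr":[0,0,-0.118],"dp":[0,0,0],"claw":-1},{"dr":[0,0,-0.118],"dp":[0,0,0],"claw":-1},{"dr":[0,0,-0.118],"dp":[0,0,0],"claw":-1},{"dr":[0,0,-0.118],"dp":[0,0,0],"claw":-1},{"dr":[0,0,-0.118],"dp":[0,0,0],"claw":-1},{"dr":[0,0,-0.118],"dp":[0,0,0],"claw":-1},{"dr":[0,0,-0.118],"dp":[0,0,0],"claw":-1},{"dr":[0,0,-0.118],"dp":[0,0,0],"claw":-1},{"dr":[0,0,-0.118],"dp":[0,0,0],"claw":-1},{"dr":[0,0,-0.118],"dp":[0,0,0],"claw":-1}]}}

```text
clock: 1.52
eef_pos: [251.3, -546.1, 289.9]
orientation: [[0.003, 1.0, -0.001], [1.0, -0.003, 0.001], [0.001, -0.001, -1.0]]
force: [-0.3, 0.5, 0.1]
width: 85.5
grasp_force: 0.0
```

{"api": "drive_tool", "payload": {"targets": [{"dr":[0,0,0],"dp":[0.03,0.0145,0],"claw":-1},{"dr":[0,0,0],"dp":[0.03,0.0145,0],"claw":-1},{"dr":[0,0,0],"dp":[0.03,0.0145,0],"claw":-1},{"dr":[0,0,0],"dp":[0.03,0.0145,0],"claw":-1},{"dr":[0,0,0],"dp":[0.03,0.0145,0],"claw":-1},{"dr":[0,0,0],"dp":[0.03,0.0145,0],"claw":-1},{"dr":[0,0,0],"dp":[0.03,0.0145,0],"claw":-1},{"dr":[0,0,0],"dp":[0.03,0.0145,0],"claw":-1},{"dr":[0,0,0],"dp":[0.03,0.0145,0],"claw":-1},{"dr":[0,0,0],"dp":[0.03,0.0145,0],"claw":-1}]}}

```text
clock: 2.35
eef_pos: [399.5, -246.1, 290.3]
orientation: [[0.009, 1.0, -0.001], [1.0, -0.009, -0.0], [-0.0, -0.001, -1.0]]
force: [0.6, -0.4, -0.7]
width: 85.5
grasp_force: 0.0
```

{"api": "drive_tool", "payload": {"targets": [{"dr":[0,0,0],"dp":[0.03,0.0145,0],"claw":-1},{"dr":[0,0,0],"dp":[0.03,0.0145,0],"claw":-1},{"dr":[0,0,0],"dp":[0.03,0.0145,0],"claw":-1},{"dr":[0,0,0],"dp":[0.03,0.0145,0],"claw":-1},{"dr":[0,0,0],"dp":[0.03,0.0145,0],"claw":-1},{"dr":[0,0,0],"dp":[0.03,0.0145,0],"claw":-1},{"dr":[0,0,0],"dp":[0.03,0.0145,0],"claw":-1},{"dr":[0,0,0],"dp":[0.02,0.0145,0],"claw":-1},{"dr":[0,0,0],"dp":[0,0,0],"claw":-1},{"dr":[0,0,0],"dp":[0,0,0],"claw":-1}]}}

```text
clock: 3.18
eef_pos: [517.6, -17.2, 290.1]
orientation: [[0.005, 1.0, -0.001], [1.0, -0.005, 0.0], [0.0, -0.001, -1.0]]
force: [-0.5, -0.7, -0.6]
width: 85.4
grasp_force: 0.0
```

```bash
python3 - <<'E'
from h import *
s=env.sense();print(s['joint_pos'],s['eef_pos'],s['orientation'],s['clock'])
E
```

```text
[ 0.5082  0.1529 -0.6232  1.7512  0.0927  1.2684 -0.1423] [517.5501 -17.2388 290.0827] [[ 0.0052  1.     -0.0012]
 [ 1.     -0.0052  0.0004]
 [ 0.0004 -0.0012 -1.    ]] 3.1833
```

{"api": "drive_tool", "payload": {"targets": [{"dr":[0,0,0],"dp":[0.025,0.008,0.02],"claw":-1},{"dr":[0,0,0],"dp":[0.027,0.008,0.02],"claw":-1},{"dr":[0,0,0],"dp":[0.027,0.008,0.02],"claw":-1},{"dr":[0,0,0],"dp":[0.027,0.0075,0.02],"claw":-1},{"dr":[0,0,0],"dp":[0,0,0.025],"claw":-1},{"dr":[0,0,0],"dp":[0,0,0.025],"claw":-1},{"dr":[0,0,0],"dp":[0,0,0.02],"claw":-1},{"dr":[0,0,0],"dp":[0,0,0],"claw":-1},{"dr":[0,0,0],"dp":[0,0,0],"claw":-1}]}}

```text
clock: 3.93
eef_pos: [548.9, 85.5, 139.7]
orientation: [[0.01, 1.0, -0.003], [1.0, -0.01, -0.001], [-0.001, -0.003, -1.0]]
force: [0.1, -0.5, 1.1]
width: 85.5
grasp_force: 0.0
```

```bash
python3 - <<'E'
from h import *
s=env.sense();print(s['joint_pos'],s['eef_pos'],s['orientation'][0],s['clock'])
S=shot('side');p=S['image'][40:190,280:400,::-1];cv2.imwrite('pics/e.png',cv2.resize(p,None,fx=4,fy=4,interpolation=2))
E
```

```text
[ 0.2914  0.3802 -0.6482  1.8498  0.2694  1.0035 -0.4798] [548.9127  85.5459 139.7397] [ 0.0102  0.9999 -0.0029] 3.9333
```

View pics/e.png

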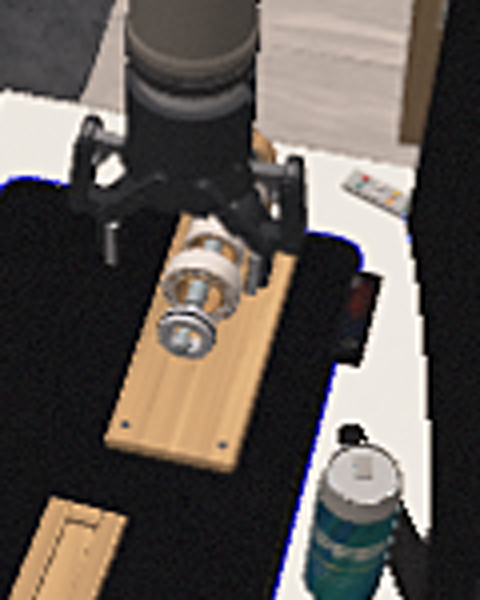

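{"api": "drive_tool", "payload": {"targets": [{"dr":[0,0,0],"dp":[0.003,0.0004,0.02],"claw":-1},{"dr":[0,0,0],"dp":[0,0,0.02],"claw":-1},{"dr":[0,0,0],"dp":[0,0,0.02],"claw":-1},{"dr":[0,0,0],"dp":[0,0,0.006],"claw":-1},{"dr":[0,0,0],"dp":[0,0,0],"claw":-1},{"dr":[0,0,0],"dp":[0,0,0],"claw":-1}]}}

```text
clock: 4.48
eef_pos: [551.3, 90.6, 76.2]
orientation: [[0.009, 1.0, 0.002], [1.0, -0.009, 0.0], [0.0, 0.002, -1.0]]
force: [0.6, -0.3, 0.1]
width: 85.7
grasp_force: 0.0
```

{"api": "drive_tool", "payload": {"targets": [{"dr":[0,0,0],"dp":[0,0,0],"claw":-0.2},{"dr":[0,0,0],"dp":[0,0,0],"claw":-0.2},{"dr":[0,0,0],"dp":[0,0,0],"claw":0},{"dr":[0,0,0],"dp":[0,0,0],"claw":0},{"dr":[0,0,0],"dp":[0,0,0],"claw":1},{"dr":[0,0,0],"dp":[0,0,0],"claw":1},{"dr":[0,0,0],"dp":[0,0,0],"claw":1},{"dr":[0,0,0],"dp":[0,0,0],"claw":1}], "newtons": 30}}

```text
clock: 5.15
eef_pos: [550.5, 90.8, 75.4]
orientation: [[0.008, 1.0, 0.001], [1.0, -0.008, -0.0], [-0.0, 0.001, -1.0]]
force: [-1.2, 0.1, 6.4]
width: 38.3
grasp_force: 30.0
```

{"api": "drive_tool", "payload": {"targets": [{"dr":[0,0,0],"dp":[0,0,-0.004],"claw":1},{"dr":[0,0,0],"dp":[0,0,-0.004],"claw":1},{"dr":[0,0,0],"dp":[0,0,0],"claw":1},{"dr":[0,0,0],"dp":[0,0,0],"claw":1}]}}

```text
clock: 5.48
eef_pos: [550.2, 90.8, 82.8]
orientation: [[0.008, 1.0, 0.0], [1.0, -0.008, -0.0], [-0.0, 0.0, -1.0]]
force: [-0.1, -0.1, -0.6]
width: 38.6
grasp_force: 30.4
```

{"api": "drive_tool", "payload": {"targets": [{"dr":[0,0,0],"dp":[-0.01,0,-0.0005],"claw":1},{"dr":[0,0,0],"dp":[-0.012,0,0],"claw":1},{"dr":[0,0,0],"dp":[-0.012,0,0],"claw":1},{"dr":[0,0,0],"dp":[-0.012,0,0],"claw":1},{"dr":[0,0,0],"dp":[-0.012,0,0],"claw":1},{"dr":[0,0,0],"dp":[0,0,0],"claw":1},{"dr":[0,0,0],"dp":[0,0,0],"claw":1}]}}

```text
clock: 6.07
eef_pos: [549.7, 31.3, 83.2]
orientation: [[0.011, 1.0, -0.0], [1.0, -0.011, -0.0], [-0.0, -0.0, -1.0]]
force: [1.1, 0.4, -1.4]
width: 38.4
grasp_force: 30.4
```

```bash
python3 - <<'E'
from h import *
s=env.sense();print(s['joint_pos'],s['eef_pos'],s['force'],s['clock'])
S=shot('side');p=S['image'][80:180,280:380,::-1];cv2.imwrite('pics/f.png',cv2.resize(p,None,fx=5,fy=5,interpolation=2))
E
```

```text
[ 0.3555  0.4406 -0.6107  1.9107  0.3209  0.8882 -0.4264] [549.6716  31.2825  83.1591] [ 1.1138  0.4181 -1.4437] 6.0667
```

View pics/f.png

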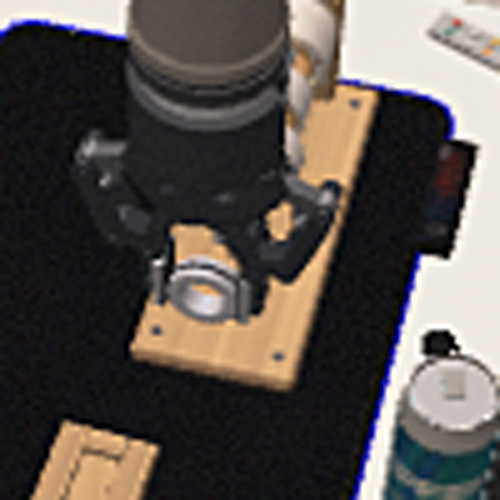

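{"api": "drive_tool", "payload": {"targets": [{"dr":[0,0,0],"dp":[-0.01,0,-0.02],"claw":1},{"dr":[0,0,0.028],"dp":[-0.025,-0.006,-0.02],"claw":1},{"dr":[0,0,0],"dp":[-0.028,-0.006,0],"claw":1},{"dr":[0,0,0],"dp":[-0.028,-0.006,0],"claw":1},{"dr":[0,0,0],"dp":[-0.028,-0.006,0],"claw":1},{"dr":[0,0,0],"dp":[-0.028,-0.006,0],"claw":1},{"dr":[0,0,0],"dp":[-0.028,-0.006,0],"claw":1},{"dr":[0,0,0],"dp":[-0.02,-0.005,0],"claw":1},{"dr":[0,0,0],"dp":[0,0,0],"claw":1},{"dr":[0,0,0],"dp":[0,0,0],"claw":1}]}}

```text
clock: 6.95
eef_pos: [502.6, -161.2, 123.3]
orientation: [[0.038, 0.999, 0.0], [0.999, -0.038, 0.0], [0.0, 0.0, -1.0]]
force: [0.9, 0.5, -0.6]
width: 38.4
grasp_force: 30.5
```

{"api": "drive_tool", "payload": {"targets": [{"dr":[0,0,0],"dp":[-0.0025,-0.001,0.02],"claw":1},{"dr":[0,0,0],"dp":[0,0,0.03],"claw":1},{"dr":[0,0,0],"dp":[0,0,0.03],"claw":1},{"dr":[0,0,0],"dp":[0,0,0.013],"claw":1},{"dr":[0,0,0],"dp":[0,0,0.006],"claw":1},{"dr":[0,0,0],"dp":[0,0,0],"claw":1},{"dr":[0,0,0],"dp":[0,0,0],"claw":1},{"dr":[0,0,0],"dp":[0,0,0],"claw":1}]}}

```text
clock: 7.62
eef_pos: [503.2, -163.2, 25.8]
orientation: [[0.035, 0.999, 0.003], [0.999, -0.035, -0.001], [-0.001, 0.003, -1.0]]
force: [0.5, -0.2, -1.9]
width: 38.3
grasp_force: 30.5
```

{"api": "drive_tool", "payload": {"targets": [{"dr":[0,0,0],"dp":[0,-0.0015,0.004],"claw":1},{"dr":[0,0,0],"dp":[0,0,0.003],"claw":1},{"dr":[0,0,0],"dp":[0,0,0.002],"claw":1},{"dr":[0,0,0],"dp":[0,0,0],"claw":1},{"dr":[0,0,0],"dp":[0,0,0],"claw":1}]}}

```text
clock: 8.03
eef_pos: [500.3, -163.4, 15.4]
orientation: [[0.036, 0.999, 0.0], [0.999, -0.036, -0.0], [-0.0, 0.0, -1.0]]
force: [-1.0, -0.1, -0.3]
width: 38.3
grasp_force: 30.6
```

{"api": "drive_tool", "payload": {"targets": [{"dr":[0,0,0],"dp":[0,0.001,0.001],"claw":1},{"dr":[0,0,0],"dp":[0,0,0],"claw":1},{"dr":[0,0,0],"dp":[0,0,0],"claw":1},{"dr":[0,0,0],"dp":[0,0,0],"claw":1}]}}

```text
clock: 8.37
eef_pos: [501.0, -163.5, 14.7]
orientation: [[0.036, 0.999, -0.001], [0.999, -0.036, -0.001], [-0.001, -0.0, -1.0]]
force: [-1.9, -0.6, 5.5]
width: 38.5
grasp_force: 31.1
```

{"api": "drive_tool", "payload": {"targets": [{"dr":[0,0,0],"dp":[0,0,0],"claw":-0.1},{"dr":[0,0,0],"dp":[0,0,0],"claw":-0.3},{"dr":[0,0,0],"dp":[0,0,0],"claw":-1},{"dr":[0,0,0],"dp":[0,0,0],"claw":-1},{"dr":[0,0,0],"dp":[0,0,-0.02],"claw":-1},{"dr":[0,0,0],"dp":[0,0,-0.03],"claw":-1},{"dr":[0,0,0],"dp":[0,0,-0.04],"claw":-1},{"dr":[0,0,0],"dp":[0,0,-0.04],"claw":-1},{"dr":[0,0,0],"dp":[0,0,-0.02],"claw":-1},{"dr":[0,0,0],"dp":[0,0,0],"claw":-1}]}}

```text
clock: 9.2
eef_pos: [504.9, -163.9, 169.6]
orientation: [[0.036, 0.999, 0.01], [0.999, -0.036, -0.004], [-0.004, 0.01, -1.0]]
force: [0.2, 0.5, 0.6]
width: 85.5
grasp_force: 0.0
```

{"api": "drive_tool", "payload": {"targets": [{"dr":[0,0,-0.034],"dp":[0.03,0,0],"claw":-1},{"dr":[0,0,0],"dp":[0.032,0.005,0],"claw":-1},{"dr":[0,0,0],"dp":[0.032,0.006,0],"claw":-1},{"dr":[0,0,0],"dp":[0.032,0.006,0],"claw":-1},{"dr":[0,0,0],"dp":[0.032,0.006,0],"claw":-1},{"dr":[0,0,0],"dp":[0.032,0.006,0],"claw":-1},{"dr":[0,0,0],"dp":[0.032,0.006,0],"claw":-1},{"dr":[0,0,0],"dp":[0.032,0.006,0],"claw":-1},{"dr":[0,0,0],"dp":[0.032,0.006,0],"claw":-1},{"dr":[0,0,0],"dp":[0.01,0.0,0],"claw":-1}]}}

```text
clock: 10.03
eef_pos: [549.3, 139.1, 163.7]
orientation: [[-0.005, 1.0, -0.0], [1.0, 0.005, 0.005], [0.005, -0.0, -1.0]]
force: [0.1, 1.3, 0.7]
width: 85.1
grasp_force: 0.0
```

{"api": "drive_tool", "payload": {"targets": [{"dr":[0,0,0],"dp":[0,0,0],"claw":-1},{"dr":[0,0,0],"dp":[0,0,0],"claw":-1}]}}

```text
clock: 10.2
eef_pos: [549.0, 132.1, 163.3]
orientation: [[0.001, 1.0, -0.002], [1.0, -0.001, -0.001], [-0.001, -0.002, -1.0]]
force: [0.7, 0.2, -0.8]
width: 85.3
grasp_force: 0.0
```

```bash
python3 - <<'E'
from h import *
s=env.sense();print(s['joint_pos'],s['eef_pos'],s['orientation'][0])
S=shot('side');p=S['image'][60:260,260:400,::-1];cv2.imwrite('pics/g.png',cv2.resize(p,None,fx=3,fy=3,interpolation=2))
E
```

```text
[ 0.2536  0.3797 -0.7075  1.8054  0.2801  1.061  -0.5585] [548.9945 132.1166 163.2632] [ 0.0008  1.     -0.0018]
```

View pics/g.png

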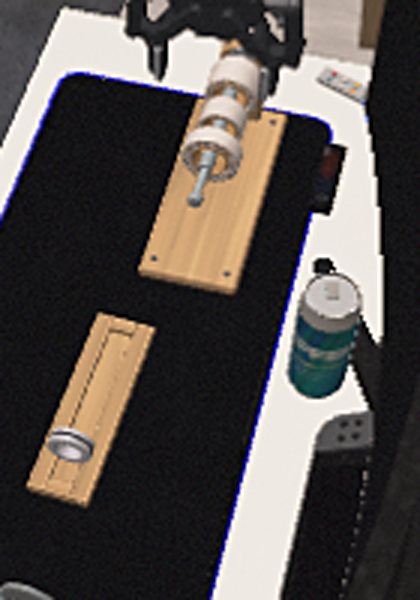

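{"api": "drive_tool", "payload": {"targets": [{"dr":[0,0,0],"dp":[0.001,0.0005,0.02],"claw":-1},{"dr":[0,0,0],"dp":[0,0,0.03],"claw":-1},{"dr":[0,0,0],"dp":[0,0,0.03],"claw":-1},{"dr":[0,0,0],"dp":[0,0,0.01],"claw":-1},{"dr":[0,0,0],"dp":[0,0,0],"claw":-1},{"dr":[0,0,0],"dp":[0,0,0],"claw":-1},{"dr":[0,0,0],"dp":[0,0,0],"claw":-1},{"dr":[0,0,0],"dp":[0,0,0],"claw":-1}]}}

```text
clock: 10.92
eef_pos: [551.6, 133.8, 76.1]
orientation: [[0.003, 1.0, 0.003], [1.0, -0.003, 0.0], [0.0, 0.003, -1.0]]
force: [-0.8, 0.6, 0.2]
width: 85.4
grasp_force: 0.0
```

{"api": "drive_tool", "payload": {"targets": [{"dr":[0,0,0],"dp":[-0.0005,-0.001,0.003],"claw":-1},{"dr":[0,0,0],"dp":[0,0,0],"claw":-0.2},{"dr":[0,0,0],"dp":[0,0,0],"claw":-0.2},{"dr":[0,0,0],"dp":[0,0,0],"claw":0},{"dr":[0,0,0],"dp":[0,0,0],"claw":1},{"dr":[0,0,0],"dp":[0,0,0],"claw":1},{"dr":[0,0,0],"dp":[0,0,0],"claw":1},{"dr":[0,0,0],"dp":[0,0,0],"claw":1}]}}

```text
clock: 11.58
eef_pos: [549.6, 133.2, 71.7]
orientation: [[0.002, 1.0, 0.001], [1.0, -0.002, 0.0], [0.0, 0.001, -1.0]]
force: [-0.0, -0.0, 3.5]
width: 54.2
grasp_force: 31.9
```

{"api": "drive_tool", "payload": {"targets": [{"dr":[0,0,0],"dp":[0,0,0],"claw":1},{"dr":[0,0,0],"dp":[0,0,0],"claw":1}]}}

```text
clock: 11.75
eef_pos: [549.6, 133.3, 71.6]
orientation: [[0.002, 1.0, 0.001], [1.0, -0.002, 0.0], [0.0, 0.001, -1.0]]
force: [0.8, -0.1, 4.1]
width: 54.5
grasp_force: 32.0
```

{"api": "drive_tool", "payload": {"targets": [{"dr":[0,0,0],"dp":[0,0,-0.005],"claw":1},{"dr":[0,0,0],"dp":[0,0,-0.005],"claw":1},{"dr":[0,0,0],"dp":[0,0,0],"claw":1},{"dr":[0,0,0],"dp":[-0.012,0,0],"claw":1},{"dr":[0,0,0],"dp":[-0.018,0,0],"claw":1},{"dr":[0,0,0],"dp":[-0.018,0,0],"claw":1},{"dr":[0,0,0],"dp":[-0.018,0,0],"claw":1},{"dr":[0,0,0],"dp":[-0.018,0,0],"claw":1},{"dr":[0,0,0],"dp":[-0.018,0,0],"claw":1},{"dr":[0,0,0],"dp":[0,0,0],"claw":1}]}}

```text
clock: 12.58
eef_pos: [548.3, 24.7, 80.4]
orientation: [[0.009, 1.0, -0.002], [1.0, -0.009, -0.004], [-0.004, -0.002, -1.0]]
force: [0.4, -1.3, -0.1]
width: 54.6
grasp_force: 31.9
```

{"api": "drive_tool", "payload": {"targets": [{"dr":[0,0,0],"dp":[-0.01,0,-0.02],"claw":1},{"dr":[0,0,0.036],"dp":[-0.02,-0.006,-0.02],"claw":1},{"dr":[0,0,0],"dp":[-0.024,-0.007,0],"claw":1},{"dr":[0,0,0],"dp":[-0.024,-0.007,0],"claw":1},{"dr":[0,0,0],"dp":[-0.024,-0.007,0],"claw":1},{"dr":[0,0,0],"dp":[-0.024,-0.007,0],"claw":1},{"dr":[0,0,0],"dp":[-0.015,-0.006,0],"claw":1},{"dr":[0,0,0],"dp":[0,0,0],"claw":1},{"dr":[0,0,0],"dp":[0,0,0],"claw":1},{"dr":[0,0,0],"dp":[0,0,0],"claw":1}]}}

```text
clock: 13.42
eef_pos: [505.0, -107.1, 121.3]
orientation: [[0.037, 0.999, 0.0], [0.999, -0.037, 0.001], [0.001, 0.0, -1.0]]
force: [0.7, 0.4, -0.8]
width: 54.8
grasp_force: 32.1
```

{"api": "drive_tool", "payload": {"targets": [{"dr":[0,0,0],"dp":[-0.0035,-0.002,0.02],"claw":1},{"dr":[0,0,0],"dp":[0,0,0.03],"claw":1},{"dr":[0,0,0],"dp":[0,0,0.03],"claw":1},{"dr":[0,0,0],"dp":[0,0,0.014],"claw":1},{"dr":[0,0,0],"dp":[0,0,0],"claw":1},{"dr":[0,0,0],"dp":[0,0,0],"claw":1},{"dr":[0,0,0],"dp":[0,0,0],"claw":1},{"dr":[0,0,0],"dp":[0,0,0],"claw":1},{"dr":[0,0,0],"dp":[0,0,0],"claw":1}]}}

```text
clock: 14.17
eef_pos: [503.9, -111.9, 28.6]
orientation: [[0.038, 0.999, 0.003], [0.999, -0.038, -0.001], [-0.001, 0.003, -1.0]]
force: [0.0, 0.2, -1.0]
width: 54.3
grasp_force: 32.1
```

{"api": "drive_tool", "payload": {"targets": [{"dr":[0,0,0],"dp":[0.001,0,0.003],"claw":1},{"dr":[0,0,0],"dp":[0,0,0.0025],"claw":1},{"dr":[0,0,0],"dp":[0,0,0],"claw":1},{"dr":[0,0,0],"dp":[0,0,0],"claw":1},{"dr":[0,0,0],"dp":[0,0,0],"claw":1},{"dr":[0,0,0],"dp":[0,0,0],"claw":1}]}}

```text
clock: 14.67
eef_pos: [502.6, -111.0, 21.8]
orientation: [[0.038, 0.999, -0.0], [0.999, -0.038, -0.0], [-0.0, -0.0, -1.0]]
force: [-0.2, -0.1, -0.7]
width: 54.4
grasp_force: 32.1
```

{"api": "drive_tool", "payload": {"targets": [{"dr":[0,0,0],"dp":[0,0.001,0.001],"claw":1},{"dr":[0,0,0],"dp":[0,0,0],"claw":1},{"dr":[0,0,0],"dp":[0,0,0],"claw":1}]}}

```text
clock: 14.92
eef_pos: [502.9, -111.0, 21.3]
orientation: [[0.038, 0.999, -0.002], [0.999, -0.038, -0.001], [-0.001, -0.002, -1.0]]
force: [-2.2, 0.3, 6.7]
width: 54.4
grasp_force: 33.0
```

{"api": "drive_tool", "payload": {"targets": [{"dr":[0,0,0],"dp":[0,0,0],"claw":-0.4},{"dr":[0,0,0],"dp":[0,0,0],"claw":-0.6},{"dr":[0,0,0],"dp":[0,0,0],"claw":-1},{"dr":[0,0,0],"dp":[0,0,0],"claw":-1},{"dr":[0,0,0],"dp":[0,0,0],"claw":-1},{"dr":[0,0,0],"dp":[0,0,-0.02],"claw":-1},{"dr":[0,0,0],"dp":[0,0,-0.03],"claw":-1},{"dr":[0,0,0],"dp":[0,0,-0.04],"claw":-1},{"dr":[0,0,0],"dp":[0,0,-0.04],"claw":-1},{"dr":[0,0,0],"dp":[0,0,-0.02],"claw":-1}]}}

```text
clock: 15.75
eef_pos: [506.0, -110.8, 175.3]
orientation: [[0.038, 0.999, 0.006], [0.999, -0.038, -0.002], [-0.001, 0.006, -1.0]]
force: [0.8, -0.1, 0.5]
width: 85.7
grasp_force: 0.0
```

{"api": "drive_tool", "payload": {"targets": [{"dr":[0,0,-0.036],"dp":[0.03,0,0],"claw":-1},{"dr":[0,0,0],"dp":[0.032,0.006,0],"claw":-1},{"dr":[0,0,0],"dp":[0.032,0.006,0],"claw":-1},{"dr":[0,0,0],"dp":[0.032,0.006,0],"claw":-1},{"dr":[0,0,0],"dp":[0.032,0.006,0],"claw":-1},{"dr":[0,0,0],"dp":[0.032,0.006,0],"claw":-1},{"dr":[0,0,0],"dp":[0.032,0.006,0],"claw":-1},{"dr":[0,0,0],"dp":[0.032,0.006,0],"claw":-1},{"dr":[0,0,0],"dp":[0.03,0.003,0],"claw":-1},{"dr":[0,0,0],"dp":[0,0.0,0],"claw":-1}]}}

```text
clock: 16.58
eef_pos: [549.4, 181.7, 171.4]
orientation: [[-0.008, 1.0, 0.001], [1.0, 0.008, 0.007], [0.007, 0.001, -1.0]]
force: [-0.6, 0.7, 1.0]
width: 85.6
grasp_force: 0.0
```

{"api": "drive_tool", "payload": {"targets": [{"dr":[0,0,0],"dp":[0,0,0],"claw":-1},{"dr":[0,0,0],"dp":[0,0,0],"claw":-1}]}}

```text
clock: 16.75
eef_pos: [550.1, 172.2, 170.4]
orientation: [[0.002, 1.0, -0.001], [1.0, -0.002, -0.001], [-0.001, -0.001, -1.0]]
force: [0.8, -0.5, -0.1]
width: 85.3
grasp_force: 0.0
```

{"api": "drive_tool", "payload": {"targets": [{"dr":[0,0,0],"dp":[0.0015,-0.001,0.02],"claw":-1},{"dr":[0,0,0],"dp":[0,0,0.03],"claw":-1},{"dr":[0,0,0],"dp":[0,0,0.03],"claw":-1},{"dr":[0,0,0],"dp":[0,0,0.014],"claw":-1},{"dr":[0,0,0],"dp":[0,0,0],"claw":-1},{"dr":[0,0,0],"dp":[0,0,0],"claw":-1},{"dr":[0,0,0],"dp":[0,0,0],"claw":-1},{"dr":[0,0,0],"dp":[0,0,0],"claw":-1},{"dr":[0,0,0],"dp":[0,0,0],"claw":-1}]}}

```text
clock: 17.5
eef_pos: [550.4, 174.8, 78.4]
orientation: [[0.002, 1.0, 0.003], [1.0, -0.002, 0.001], [0.001, 0.003, -1.0]]
force: [0.1, -0.1, -0.2]
width: 85.4
grasp_force: 0.0
```

{"api": "drive_tool", "payload": {"targets": [{"dr":[0,0,0],"dp":[0,0,0],"claw":-0.2},{"dr":[0,0,0],"dp":[0,0,0],"claw":-0.2},{"dr":[0,0,0],"dp":[0,0,0],"claw":0},{"dr":[0,0,0],"dp":[0,0,0],"claw":0},{"dr":[0,0,0],"dp":[0,0,0],"claw":1},{"dr":[0,0,0],"dp":[0,0,0],"claw":1},{"dr":[0,0,0],"dp":[0,0,0],"claw":1},{"dr":[0,0,0],"dp":[0,0,0],"claw":1},{"dr":[0,0,0],"dp":[0,0,0],"claw":1}]}}

```text
clock: 18.25
eef_pos: [549.6, 174.6, 77.1]
orientation: [[0.002, 1.0, 0.001], [1.0, -0.002, 0.0], [0.0, 0.001, -1.0]]
force: [-0.5, -0.4, 4.7]
width: 42.7
grasp_force: 30.6
```

{"api": "drive_tool", "payload": {"targets": [{"dr":[0,0,0],"dp":[0,0,-0.005],"claw":1},{"dr":[0,0,0],"dp":[0,0,-0.0045],"claw":1},{"dr":[0,0,0],"dp":[0,0,0],"claw":1},{"dr":[0,0,0],"dp":[-0.012,0,0],"claw":1},{"dr":[0,0,0],"dp":[-0.024,0,0],"claw":1},{"dr":[0,0,0],"dp":[-0.024,0,0],"claw":1},{"dr":[0,0,0],"dp":[-0.024,0,0],"claw":1},{"dr":[0,0,0],"dp":[-0.024,0,0],"claw":1},{"dr":[0,0,0],"dp":[-0.024,0,0],"claw":1},{"dr":[0,0,0],"dp":[-0.008,0,0],"claw":1}]}}

```text
clock: 19.08
eef_pos: [548.3, 28.3, 85.4]
orientation: [[0.008, 1.0, -0.002], [1.0, -0.008, -0.004], [-0.004, -0.002, -1.0]]
force: [-0.2, -0.2, -0.9]
width: 42.7
grasp_force: 30.7
```

{"api": "drive_tool", "payload": {"targets": [{"dr":[0,0,0],"dp":[0,0,0],"claw":1},{"dr":[0,0,0],"dp":[0,0,0],"claw":1},{"dr":[0,0,0],"dp":[0,0,0],"claw":1}]}}

```text
clock: 19.33
eef_pos: [548.9, 36.3, 86.4]
orientation: [[-0.0, 1.0, 0.0], [1.0, 0.0, 0.001], [0.001, 0.0, -1.0]]
force: [-0.2, 0.0, -1.0]
width: 42.4
grasp_force: 30.7
```

{"api": "drive_tool", "payload": {"targets": [{"dr":[0,0,0],"dp":[-0.005,0,-0.02],"claw":1},{"dr":[0,0,0.038],"dp":[-0.015,-0.006,-0.02],"claw":1},{"dr":[0,0,0],"dp":[-0.02,-0.01,0],"claw":1},{"dr":[0,0,0],"dp":[-0.02,-0.01,0],"claw":1},{"dr":[0,0,0],"dp":[-0.02,-0.01,0],"claw":1},{"dr":[0,0,0],"dp":[-0.01,-0.004,0],"claw":1},{"dr":[0,0,0],"dp":[0,0,0],"claw":1},{"dr":[0,0,0],"dp":[0,0,0],"claw":1},{"dr":[0,0,0],"dp":[0,0,0],"claw":1}]}}

```text
clock: 20.08
eef_pos: [507.2, -51.9, 126.5]
orientation: [[0.037, 0.999, 0.001], [0.999, -0.037, 0.001], [0.001, 0.001, -1.0]]
force: [-0.2, -0.2, -0.1]
width: 42.5
grasp_force: 30.8
```

{"api": "drive_tool", "payload": {"targets": [{"dr":[0,0,0],"dp":[-0.003,-0.002,0.02],"claw":1},{"dr":[0,0,0],"dp":[0,0,0.03],"claw":1},{"dr":[0,0,0],"dp":[0,0,0.03],"claw":1},{"dr":[0,0,0],"dp":[0,0,0.02],"claw":1},{"dr":[0,0,0],"dp":[0,0,0],"claw":1},{"dr":[0,0,0],"dp":[0,0,0],"claw":1},{"dr":[0,0,0],"dp":[0,0,0],"claw":1},{"dr":[0,0,0],"dp":[0,0,0.003],"claw":1},{"dr":[0,0,0],"dp":[0,0,0],"claw":1},{"dr":[0,0,0],"dp":[0,0,0],"claw":1}]}}

```text
clock: 20.92
eef_pos: [504.6, -57.2, 24.0]
orientation: [[0.04, 0.999, 0.001], [0.999, -0.04, -0.001], [-0.0, 0.001, -1.0]]
force: [-0.4, -1.0, -0.7]
width: 42.3
grasp_force: 30.9
```

{"api": "drive_tool", "payload": {"targets": [{"dr":[0,0,0],"dp":[0,0,0.002],"claw":1},{"dr":[0,0,0],"dp":[0,0,0],"claw":1},{"dr":[0,0,0],"dp":[0,0,0],"claw":1},{"dr":[0,0,0],"dp":[0,0,0],"claw":1}]}}

```text
clock: 21.25
eef_pos: [504.0, -57.1, 21.3]
orientation: [[0.04, 0.999, 0.0], [0.999, -0.04, -0.0], [-0.0, 0.0, -1.0]]
force: [1.3, -0.0, 0.1]
width: 42.5
grasp_force: 30.9
```

{"api": "drive_tool", "payload": {"targets": [{"dr":[0,0,0],"dp":[0.001,0.0012,0.0015],"claw":1},{"dr":[0,0,0],"dp":[0,0,0.0],"claw":1},{"dr":[0,0,0],"dp":[0,0,0],"claw":1},{"dr":[0,0,0],"dp":[0,0,0],"claw":1}]}}

```text
clock: 21.58
eef_pos: [504.7, -56.9, 20.5]
orientation: [[0.04, 0.999, -0.002], [0.999, -0.04, -0.002], [-0.002, -0.002, -1.0]]
force: [-3.0, -1.3, 9.6]
width: 42.4
grasp_force: 32.0
```

{"api": "drive_tool", "payload": {"targets": [{"dr":[0,0,0],"dp":[0,0,0],"claw":-0.1},{"dr":[0,0,0],"dp":[0,0,0],"claw":-0.4},{"dr":[0,0,0],"dp":[0,0,0],"claw":-1},{"dr":[0,0,0],"dp":[0,0,0],"claw":-1},{"dr":[0,0,0],"dp":[0,0,0],"claw":-1},{"dr":[0,0,0],"dp":[0,0,-0.02],"claw":-1},{"dr":[0,0,0],"dp":[0,0,-0.03],"claw":-1},{"dr":[0,0,0],"dp":[0,0,-0.04],"claw":-1},{"dr":[0,0,0],"dp":[0,0,-0.04],"claw":-1},{"dr":[0,0,0],"dp":[0,0,-0.02],"claw":-1}]}}

```text
clock: 22.42
eef_pos: [507.6, -55.6, 174.1]
orientation: [[0.039, 0.999, 0.006], [0.999, -0.039, -0.001], [-0.001, 0.006, -1.0]]
force: [1.0, -0.2, -1.0]
width: 85.3
grasp_force: 0.0
```

{"api": "drive_tool", "payload": {"targets": [{"dr":[0,0,-0.038],"dp":[0.028,0,0],"claw":-1},{"dr":[0,0,0],"dp":[0.032,0.006,0],"claw":-1},{"dr":[0,0,0],"dp":[0.032,0.006,0],"claw":-1},{"dr":[0,0,0],"dp":[0.032,0.006,0],"claw":-1},{"dr":[0,0,0],"dp":[0.032,0.006,0],"claw":-1},{"dr":[0,0,0],"dp":[0.032,0.006,0],"claw":-1},{"dr":[0,0,0],"dp":[0.032,0.006,0],"claw":-1},{"dr":[0,0,0],"dp":[0.032,0.006,0],"claw":-1},{"dr":[0,0,0],"dp":[0.024,0.002,0],"claw":-1},{"dr":[0,0,0],"dp":[0,0.0,0],"claw":-1}]}}

```text
clock: 23.25
eef_pos: [549.7, 227.3, 170.1]
orientation: [[-0.006, 1.0, 0.0], [1.0, 0.006, 0.006], [0.006, 0.0, -1.0]]
force: [0.3, 0.7, 0.0]
width: 85.3
grasp_force: 0.0
```

{"api": "drive_tool", "payload": {"targets": [{"dr":[0,0,0],"dp":[0,0,0],"claw":-1},{"dr":[0,0,0],"dp":[0,0,0],"claw":-1},{"dr":[0,0,0],"dp":[0,0,0],"claw":-1}]}}

```text
clock: 23.5
eef_pos: [551.1, 217.8, 169.3]
orientation: [[0.004, 1.0, -0.0], [1.0, -0.004, -0.002], [-0.002, -0.0, -1.0]]
force: [-0.6, -0.6, -0.4]
width: 85.0
grasp_force: 0.0
```

```bash
python3 - <<'E'
from h import *
s=env.sense();print(s['joint_pos'],s['eef_pos'],s['orientation'][0])
S=shot('side');p=S['image'][60:260,260:400,::-1];cv2.imwrite('pics/i.png',cv2.resize(p,None,fx=3,fy=3,interpolation=2))
E
```

```text
[ 0.1602  0.4473 -0.7976  1.7322  0.3536  1.1133 -0.7519] [551.0988 217.8016 169.3212] [ 0.0042  1.     -0.0004]
```

View pics/i.png

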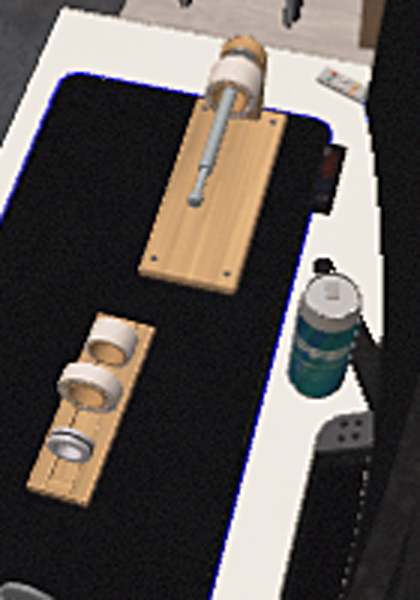

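{"api": "drive_tool", "payload": {"targets": [{"dr":[0,0,0],"dp":[0.001,-0.0015,0.02],"claw":-1},{"dr":[0,0,0],"dp":[0,0,0.03],"claw":-1},{"dr":[0,0,0],"dp":[0,0,0.03],"claw":-1},{"dr":[0,0,0],"dp":[0,0,0.017],"claw":-1},{"dr":[0,0,0],"dp":[0,0,0],"claw":-1},{"dr":[0,0,0],"dp":[0,0,0],"claw":-1},{"dr":[0,0,0],"dp":[0,0,0],"claw":-1},{"dr":[0,0,0],"dp":[0,0,0],"claw":-1},{"dr":[0,0,0],"dp":[0,0,0],"claw":-1}]}}

```text
clock: 24.3
eef_pos: [550.6, 221.2, 74.4]
orientation: [[0.002, 1.0, 0.003], [1.0, -0.002, 0.001], [0.001, 0.003, -1.0]]
force: [-0.5, 0.6, 0.2]
width: 85.4
grasp_force: 0.0
```

{"api": "drive_tool", "payload": {"targets": [{"dr":[0,0,0],"dp":[0,0,0],"claw":-0.2},{"dr":[0,0,0],"dp":[0,0,0],"claw":-0.2},{"dr":[0,0,0],"dp":[0,0,0],"claw":0},{"dr":[0,0,0],"dp":[0,0,0],"claw":0},{"dr":[0,0,0],"dp":[0,0,0],"claw":1},{"dr":[0,0,0],"dp":[0,0,0],"claw":1},{"dr":[0,0,0],"dp":[0,0,0],"claw":1},{"dr":[0,0,0],"dp":[0,0,0],"claw":1},{"dr":[0,0,0],"dp":[0,0,0],"claw":1}]}}

```text
clock: 25.05
eef_pos: [549.9, 221.0, 73.3]
orientation: [[0.002, 1.0, 0.001], [1.0, -0.002, 0.0], [0.0, 0.001, -1.0]]
force: [-0.4, -0.5, 5.0]
width: 50.8
grasp_force: 31.6
```

{"api": "drive_tool", "payload": {"targets": [{"dr":[0,0,0],"dp":[0,0,-0.005],"claw":1},{"dr":[0,0,0],"dp":[0,0,-0.0045],"claw":1},{"dr":[0,0,0],"dp":[0,0,0],"claw":1},{"dr":[0,0,0],"dp":[-0.012,0,0],"claw":1},{"dr":[0,0,0],"dp":[-0.022,0,0],"claw":1},{"dr":[0,0,0],"dp":[-0.022,0,0],"claw":1},{"dr":[0,0,0],"dp":[-0.022,0,0],"claw":1},{"dr":[0,0,0],"dp":[-0.022,0,0],"claw":1},{"dr":[0,0,0],"dp":[-0.022,0,0],"claw":1},{"dr":[0,0,0],"dp":[0,0,0],"claw":1}]}}

```text
clock: 25.88
eef_pos: [548.7, 90.9, 81.0]
orientation: [[0.01, 1.0, -0.003], [1.0, -0.01, -0.006], [-0.006, -0.003, -1.0]]
force: [-0.7, -0.8, -0.9]
width: 50.9
grasp_force: 31.8
```

{"api": "drive_tool", "payload": {"targets": [{"dr":[0,0,0],"dp":[-0.012,0,0],"claw":1},{"dr":[0,0,0],"dp":[-0.022,0,0],"claw":1},{"dr":[0,0,0],"dp":[-0.022,0,0],"claw":1},{"dr":[0,0,0],"dp":[-0.014,0,0],"claw":1},{"dr":[0,0,0],"dp":[0,0,0],"claw":1},{"dr":[0,0,0],"dp":[0,0,0],"claw":1},{"dr":[0,0,0],"dp":[0,0,0],"claw":1}]}}

```text
clock: 26.47
eef_pos: [548.9, 30.1, 82.3]
orientation: [[0.0, 1.0, 0.0], [1.0, -0.0, 0.001], [0.001, 0.0, -1.0]]
force: [-0.5, 0.2, -0.3]
width: 51.0
grasp_force: 31.7
```

{"api": "drive_tool", "payload": {"targets": [{"dr":[0,0,0],"dp":[-0.004,0,-0.03],"claw":1},{"dr":[0,0,0],"dp":[-0.018,0,-0.03],"claw":1},{"dr":[0,0,0],"dp":[-0.03,-0.004,-0.03],"claw":1},{"dr":[0,0,0],"dp":[-0.034,-0.005,0],"claw":1},{"dr":[0,0,0],"dp":[-0.034,-0.005,0],"claw":1},{"dr":[0,0,0],"dp":[-0.034,-0.005,0],"claw":1},{"dr":[0,0,0],"dp":[-0.034,-0.005,0],"claw":1},{"dr":[0,0,0],"dp":[-0.034,-0.005,0],"claw":1},{"dr":[0,0,0],"dp":[-0.034,-0.005,0],"claw":1},{"dr":[0,0,0],"dp":[-0.034,-0.005,0],"claw":1}]}}

```text
clock: 27.3
eef_pos: [510.0, -260.2, 171.8]
orientation: [[-0.001, 1.0, 0.001], [1.0, 0.001, 0.0], [0.0, 0.001, -1.0]]
force: [0.1, 0.6, -1.4]
width: 51.0
grasp_force: 32.3
```

{"api": "drive_tool", "payload": {"targets": [{"dr":[0,0,0],"dp":[-0.034,0,0],"claw":1},{"dr":[0,0,0],"dp":[-0.03,0,0],"claw":1},{"dr":[0,0,0],"dp":[-0.01,0,0],"claw":1},{"dr":[0,0,0.053],"dp":[0,0,0],"claw":1},{"dr":[0,0,0.053],"dp":[0,0,0],"claw":1},{"dr":[0,0,0],"dp":[0,0,0],"claw":1},{"dr":[0,0,0],"dp":[0,0,0],"claw":1},{"dr":[0,0,0],"dp":[0,0,0],"claw":1}]}}

```text
clock: 27.97
eef_pos: [510.1, -333.1, 171.7]
orientation: [[0.104, 0.995, 0.0], [0.995, -0.104, 0.0], [0.0, 0.0, -1.0]]
force: [0.0, 0.2, -1.4]
width: 50.6
grasp_force: 32.3
```

```bash
python3 - <<'E'
from h import *
s=env.sense();print(s['joint_pos'],s['eef_pos'],s['orientation'][0])
S=shot('side');p=S['image'][170:300,210:330,::-1];cv2.imwrite('pics/j.png',cv2.resize(p,None,fx=4.5,fy=4.5,interpolation=2))
E
```

```text
[ 0.9992  0.4377 -0.6466  1.6928  0.289   1.1083  0.1632] [ 510.0957 -333.0575  171.6776] [0.1043 0.9945 0.0003]
```

{"api": "drive_tool", "payload": {"targets": [{"dr":[0,0,0],"dp":[-0.0005,0,0.03],"claw":1},{"dr":[0,0,0],"dp":[0,0,0.035],"claw":1},{"dr":[0,0,0],"dp":[0,0,0.03],"claw":1},{"dr":[0,0,0],"dp":[0,0,0.003],"claw":1},{"dr":[0,0,0],"dp":[0,0,0],"claw":1},{"dr":[0,0,0],"dp":[0,0,0],"claw":1},{"dr":[0,0,0],"dp":[0,0,0],"claw":1},{"dr":[0,0,0],"dp":[0,0,0],"claw":1},{"dr":[0,0,0],"dp":[0,0,0],"claw":1}]}}

```text
clock: 28.77
eef_pos: [510.5, -335.6, 75.4]
orientation: [[0.108, 0.994, 0.003], [0.994, -0.108, -0.002], [-0.002, 0.003, -1.0]]
force: [0.1, 0.6, -1.4]
width: 50.7
grasp_force: 32.3
```

```bash
python3 - <<'E'
from h import *
S=shot('side');p=S['image'][190:300,210:310,::-1];cv2.imwrite('pics/k.png',cv2.resize(p,None,fx=5,fy=5,interpolation=2))
E
```

```text
(no output)
```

View pics/k.png

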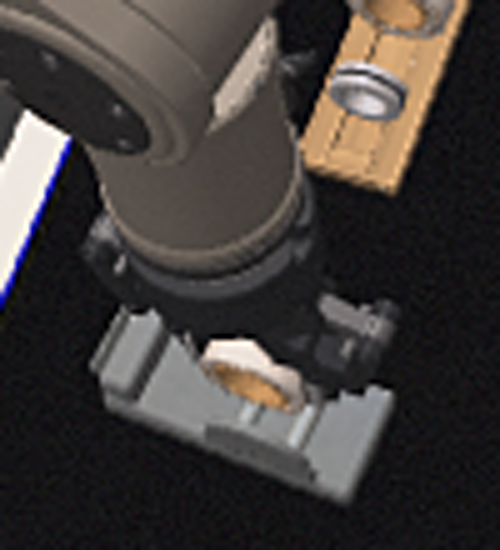

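{"api": "drive_tool", "payload": {"targets": [{"dr":[0,0,0],"dp":[0.0015,0,0.01],"claw":1},{"dr":[0,0,0],"dp":[0,0,0.01],"claw":1},{"dr":[0,0,0],"dp":[0,0,0.01],"claw":1},{"dr":[0,0,0],"dp":[0,0,0],"claw":1},{"dr":[0,0,0],"dp":[0,0,0],"claw":1},{"dr":[0,0,0],"dp":[0,0,0],"claw":1},{"dr":[0,0,0],"dp":[0,0,0],"claw":1}]}}

```text
clock: 29.4
eef_pos: [509.9, -333.6, 43.9]
orientation: [[0.108, 0.994, 0.001], [0.994, -0.108, -0.0], [-0.0, 0.001, -1.0]]
force: [0.3, -1.1, -1.2]
width: 50.6
grasp_force: 32.3
```

{"api": "drive_tool", "payload": {"targets": [{"dr":[0,0,0],"dp":[0,0,0.003],"claw":1},{"dr":[0,0,0],"dp":[0,0,0.003],"claw":1},{"dr":[0,0,0],"dp":[0,0,0],"claw":1},{"dr":[0,0,0],"dp":[0,0,0],"claw":1},{"dr":[0,0,0],"dp":[0,0,0],"claw":1}]}}

```text
clock: 29.82
eef_pos: [509.5, -333.5, 37.6]
orientation: [[0.108, 0.994, -0.0], [0.994, -0.108, -0.0], [-0.0, -0.0, -1.0]]
force: [0.3, -0.1, -1.7]
width: 50.5
grasp_force: 32.4
```

{"api": "drive_tool", "payload": {"targets": [{"dr":[0,0,0],"dp":[0,0,0.0015],"claw":1},{"dr":[0,0,0],"dp":[0,0,0.0],"claw":1},{"dr":[0,0,0],"dp":[0,0,0],"claw":1},{"dr":[0,0,0],"dp":[0,0,0],"claw":1}]}}

```text
clock: 30.15
eef_pos: [509.8, -333.6, 37.0]
orientation: [[0.108, 0.994, 0.0], [0.994, -0.108, -0.001], [-0.001, 0.0, -1.0]]
force: [-1.3, 0.6, 6.1]
width: 50.6
grasp_force: 33.1
```

{"api": "drive_tool", "payload": {"targets": [{"dr":[0,0,0],"dp":[0,0,0],"claw":-0.3},{"dr":[0,0,0],"dp":[0,0,0],"claw":-0.5},{"dr":[0,0,0],"dp":[0,0,0],"claw":-0.8},{"dr":[0,0,0],"dp":[0,0,0],"claw":-0.8},{"dr":[0,0,0],"dp":[0,0,0],"claw":-0.8},{"dr":[0,0,0],"dp":[0,0,-0.02],"claw":-0.8},{"dr":[0,0,0],"dp":[0,0,-0.03],"claw":-0.8},{"dr":[0,0,0],"dp":[0,0,-0.04],"claw":-1},{"dr":[0,0,0],"dp":[0,0,-0.04],"claw":-1},{"dr":[0,0,0],"dp":[0,0,-0.01],"claw":-1}]}}

```text
clock: 30.98
eef_pos: [513.3, -334.7, 182.9]
orientation: [[0.108, 0.994, 0.009], [0.994, -0.108, -0.006], [-0.005, 0.01, -1.0]]
force: [1.8, -0.5, 1.0]
width: 85.2
grasp_force: 0.0
```

{"api": "drive_tool", "payload": {"targets": [{"dr":[0,0,-0.068],"dp":[0,0,0],"claw":-1},{"dr":[0,0,0],"dp":[0.028,-0.002,0],"claw":-1},{"dr":[0,0,0],"dp":[0.034,-0.002,0],"claw":-1},{"dr":[0,0,0],"dp":[0.034,-0.002,0],"claw":-1},{"dr":[0,0,0],"dp":[0.034,-0.002,0],"claw":-1},{"dr":[0,0,0],"dp":[0.034,-0.002,0],"claw":-1},{"dr":[0,0,0],"dp":[0.034,-0.002,0],"claw":-1},{"dr":[0,0,0],"dp":[0.034,-0.002,0],"claw":-1},{"dr":[0,0,0],"dp":[0.034,-0.002,0],"claw":-1},{"dr":[0,0,0],"dp":[0.01,0,0],"claw":-1}]}}

```text
clock: 31.82
eef_pos: [504.1, -50.6, 176.4]
orientation: [[0.032, 0.999, 0.001], [0.999, -0.032, 0.002], [0.002, 0.001, -1.0]]
force: [0.1, 0.1, -0.0]
width: 85.3
grasp_force: 0.0
```

{"api": "drive_tool", "payload": {"targets": [{"dr":[0,0,0],"dp":[0,0,0],"claw":-1},{"dr":[0,0,0],"dp":[0,0,0],"claw":-1},{"dr":[0,0,0],"dp":[0,0,0],"claw":-1}]}}

```text
clock: 32.07
eef_pos: [504.5, -59.3, 175.8]
orientation: [[0.043, 0.999, -0.0], [0.999, -0.043, -0.001], [-0.001, -0.0, -1.0]]
force: [0.4, -0.5, -0.6]
width: 85.5
grasp_force: 0.0
```

```bash
python3 - <<'E'
from h import *
s=env.sense();print(s['joint_pos'],s['eef_pos'],s['orientation'][0])
S=shot('side');p=S['image'][150:300,210:340,::-1];a=cv2.resize(p,None,fx=4,fy=4,interpolation=2)
T=shot('top');p=T['image'][195:275,355:425,::-1]; b=cv2.resize(p,None,fx=3.9,fy=3.9,interpolation=2)
m=np.zeros((600,800,3),np.uint8);m[:a.shape[0],:a.shape[1]]=a;m[:b.shape[0],525:525+b.shape[1]]=b
cv2.imwrite('pics/l.png',m)
E
```

```text
[ 0.7195  0.2711 -0.8004  1.9198  0.2256  1.0424 -0.2203] [504.5065 -59.2508 175.782 ] [ 0.0426  0.9991 -0.0005]
```

View pics/l.png

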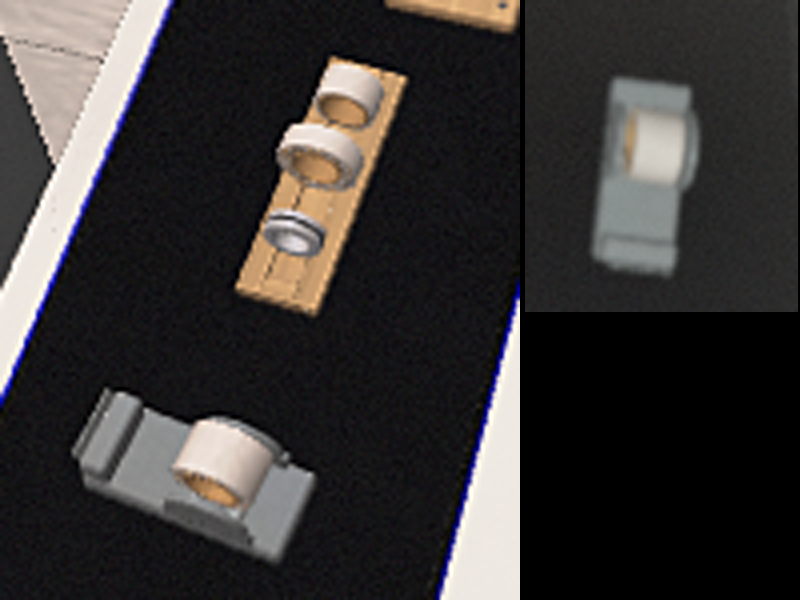

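{"api": "drive_tool", "payload": {"targets": [{"dr":[0,0,0],"dp":[0.001,0,0.03],"claw":-1},{"dr":[0,0,0],"dp":[0,0,0.035],"claw":-1},{"dr":[0,0,0],"dp":[0,0,0.035],"claw":-1},{"dr":[0,0,0],"dp":[0,0,0.03],"claw":-1},{"dr":[0,0,0],"dp":[0,0,0.021],"claw":-1},{"dr":[0,0,0],"dp":[0,0,0],"claw":-1},{"dr":[0,0,0],"dp":[0,0,0],"claw":-1},{"dr":[0,0,0],"dp":[0,0,0],"claw":-1},{"dr":[0,0,0],"dp":[0,0,0],"claw":-1},{"dr":[0,0,0],"dp":[0,0,0],"claw":-1}]}}

```text
clock: 33.0
eef_pos: [506.0, -56.4, 26.7]
orientation: [[0.041, 0.999, 0.003], [0.999, -0.041, -0.001], [-0.001, 0.003, -1.0]]
force: [-0.4, -0.3, -0.2]
width: 85.4
grasp_force: 0.0
```

{"api": "drive_tool", "payload": {"targets": [{"dr":[0,0,0],"dp":[-0.0005,-0.0005,0.004],"claw":-1},{"dr":[0,0,0],"dp":[0,0,0],"claw":-0.1},{"dr":[0,0,0],"dp":[0,0,0],"claw":-0.1},{"dr":[0,0,0],"dp":[0,0,0],"claw":0},{"dr":[0,0,0],"dp":[0,0,0],"claw":0},{"dr":[0,0,0],"dp":[0,0,0],"claw":1},{"dr":[0,0,0],"dp":[0,0,0],"claw":1},{"dr":[0,0,0],"dp":[0,0,0],"claw":1},{"dr":[0,0,0],"dp":[0,0,0],"claw":1}]}}

```text
clock: 33.75
eef_pos: [504.7, -56.5, 21.5]
orientation: [[0.04, 0.999, 0.001], [0.999, -0.04, -0.0], [-0.0, 0.001, -1.0]]
force: [-0.3, -0.3, 4.1]
width: 43.0
grasp_force: 30.3
```

{"api": "drive_tool", "payload": {"targets": [{"dr":[0,0,0],"dp":[0,0,0],"claw":1},{"dr":[0,0,0],"dp":[0,0,0],"claw":1}]}}

```text
clock: 33.92
eef_pos: [504.7, -56.5, 21.4]
orientation: [[0.04, 0.999, 0.001], [0.999, -0.04, -0.0], [-0.0, 0.001, -1.0]]
force: [0.6, 0.2, 5.2]
width: 42.6
grasp_force: 30.4
```

{"api": "drive_tool", "payload": {"targets": [{"dr":[0,0,0],"dp":[0,0,-0.02],"claw":1},{"dr":[0,0,0],"dp":[0,0,-0.025],"claw":1},{"dr":[0,0,0],"dp":[0,0,-0.021],"claw":1},{"dr":[0,0,-0.04],"dp":[0,0,0],"claw":1},{"dr":[0,0,0],"dp":[0.02,0.012,0],"claw":1},{"dr":[0,0,0],"dp":[0.024,0.012,0],"claw":1},{"dr":[0,0,0],"dp":[0.024,0.012,0],"claw":1},{"dr":[0,0,0],"dp":[0.018,0.008,0],"claw":1},{"dr":[0,0,0],"dp":[0,0,0],"claw":1},{"dr":[0,0,0],"dp":[0,0,0],"claw":1}]}}

```text
clock: 34.75
eef_pos: [547.2, 30.6, 86.3]
orientation: [[-0.003, 1.0, -0.002], [1.0, 0.003, 0.0], [0.0, -0.002, -1.0]]
force: [-0.8, 0.6, -1.1]
width: 42.9
grasp_force: 31.1
```

{"api": "drive_tool", "payload": {"targets": [{"dr":[0,0,0],"dp":[0,0,0],"claw":1},{"dr":[0,0,0],"dp":[0,0,0],"claw":1},{"dr":[0,0,0],"dp":[0,0,0],"claw":1}]}}

```text
clock: 35.0
eef_pos: [547.4, 27.8, 86.7]
orientation: [[0.002, 1.0, -0.001], [1.0, -0.002, -0.001], [-0.001, -0.001, -1.0]]
force: [-0.1, -0.4, -0.2]
width: 42.8
grasp_force: 31.1
```

{"api": "drive_tool", "payload": {"targets": [{"dr":[0,0,0],"dp":[0,0.002,-0.001],"claw":1},{"dr":[0,0,0],"dp":[0,0,0],"claw":1},{"dr":[0,0,0],"dp":[0.015,0,0],"claw":1},{"dr":[0,0,0],"dp":[0.02,0,0],"claw":1},{"dr":[0,0,0],"dp":[0.022,0,0],"claw":1},{"dr":[0,0,0],"dp":[0.022,0,0],"claw":1},{"dr":[0,0,0],"dp":[0.022,0,0],"claw":1},{"dr":[0,0,0],"dp":[0.022,0,0],"claw":1},{"dr":[0,0,0],"dp":[0.018,0,0],"claw":1},{"dr":[0,0,0],"dp":[0.006,0,0],"claw":1}]}}

```text
clock: 35.83
eef_pos: [549.7, 180.3, 88.6]
orientation: [[-0.004, 1.0, 0.001], [1.0, 0.004, 0.003], [0.003, 0.001, -1.0]]
force: [-0.6, 1.3, -0.3]
width: 42.8
grasp_force: 31.1
```

{"api": "drive_tool", "payload": {"targets": [{"dr":[0,0,0],"dp":[0,0,0],"claw":1},{"dr":[0,0,0],"dp":[0,0,0],"claw":1},{"dr":[0,0,0],"dp":[0,0,0],"claw":1},{"dr":[0,0,0],"dp":[0,0,0],"claw":1}]}}

```text
clock: 36.17
eef_pos: [550.4, 174.4, 87.8]
orientation: [[0.002, 1.0, -0.0], [1.0, -0.002, -0.001], [-0.001, -0.0, -1.0]]
force: [-0.3, -0.1, -0.6]
width: 42.8
grasp_force: 31.1
```

Lower 9–10 mm until it hangs, then release gently.

{"api": "drive_tool", "payload": {"targets": [{"dr":[0,0,0],"dp":[0.0005,-0.0007,0.004],"claw":1},{"dr":[0,0,0],"dp":[0,0,0.004],"claw":1},{"dr":[0,0,0],"dp":[0,0,0],"claw":1},{"dr":[0,0,0],"dp":[0,0,0],"claw":1},{"dr":[0,0,0],"dp":[0,0,0.001],"claw":1},{"dr":[0,0,0],"dp":[0,0,0],"claw":1},{"dr":[0,0,0],"dp":[0,0,0],"claw":1}]}}

```text
clock: 36.75
eef_pos: [549.4, 177.0, 79.1]
orientation: [[-0.0, 1.0, 0.0], [1.0, 0.0, -0.0], [-0.0, 0.0, -1.0]]
force: [-0.2, 0.4, -0.4]
width: 42.8
grasp_force: 31.1
```

{"api": "drive_tool", "payload": {"targets": [{"dr":[0,0,0],"dp":[-0.002,0,0.0005],"claw":1},{"dr":[0,0,0],"dp":[0,0,0.0005],"claw":1},{"dr":[0,0,0],"dp":[0,0,0],"claw":1},{"dr":[0,0,0],"dp":[0,0,0],"claw":1},{"dr":[0,0,0],"dp":[0,0,0],"claw":1}]}}

```text
clock: 37.17
eef_pos: [549.5, 174.7, 78.3]
orientation: [[0.0, 1.0, 0.0], [1.0, -0.0, -0.001], [-0.001, 0.0, -1.0]]
force: [-0.7, -0.4, 2.3]
width: 42.8
grasp_force: 31.3
```

{"api": "drive_tool", "payload": {"targets": [{"dr":[0,0,0],"dp":[0,0,0],"claw":-0.1},{"dr":[0,0,0],"dp":[0,0,0],"claw":-0.4},{"dr":[0,0,0],"dp":[0,0,0],"claw":-1},{"dr":[0,0,0],"dp":[0,0,0],"claw":-1},{"dr":[0,0,0],"dp":[0,0,0],"claw":-1},{"dr":[0,0,0],"dp":[0,0,-0.02],"claw":-1},{"dr":[0,0,0],"dp":[0,0,-0.03],"claw":-1},{"dr":[0,0,0],"dp":[0,0,-0.03],"claw":-1},{"dr":[0,0,0],"dp":[0,0,-0.02],"claw":-1},{"dr":[0,0,0],"dp":[0,0,0],"claw":-1}]}}

```text
clock: 38.0
eef_pos: [552.1, 176.8, 182.9]
orientation: [[-0.0, 1.0, 0.008], [1.0, 0.0, 0.003], [0.003, 0.008, -1.0]]
force: [1.3, 0.9, 0.5]
width: 85.5
grasp_force: 0.0
```

{"api": "drive_tool", "payload": {"targets": [{"dr":[0,0,0],"dp":[-0.025,-0.005,0],"claw":-1},{"dr":[0,0,0],"dp":[-0.034,-0.006,0],"claw":-1},{"dr":[0,0,0],"dp":[-0.034,-0.006,0],"claw":-1},{"dr":[0,0,0],"dp":[-0.034,-0.006,0],"claw":-1},{"dr":[0,0,0],"dp":[-0.034,-0.006,0],"claw":-1},{"dr":[0,0,0],"dp":[-0.034,-0.006,0],"claw":-1},{"dr":[0,0,0],"dp":[-0.034,-0.006,0],"claw":-1},{"dr":[0,0,0],"dp":[-0.034,-0.006,0],"claw":-1},{"dr":[0,0,0],"dp":[-0.024,0,0],"claw":-1},{"dr":[0,0,0.038],"dp":[0,0,0],"claw":-1}]}}

```text
clock: 38.83
eef_pos: [500.9, -119.3, 177.0]
orientation: [[0.048, 0.999, -0.002], [0.999, -0.048, -0.003], [-0.003, -0.002, -1.0]]
force: [0.4, -0.1, 0.0]
width: 85.4
grasp_force: 0.0
```

{"api": "drive_tool", "payload": {"targets": [{"dr":[0,0,0],"dp":[0,0,0],"claw":-1},{"dr":[0,0,0],"dp":[0,0,0],"claw":-1},{"dr":[0,0,0],"dp":[0,0,0],"claw":-1}]}}

```text
clock: 39.08
eef_pos: [502.3, -110.6, 177.8]
orientation: [[0.035, 0.999, -0.0], [0.999, -0.035, 0.001], [0.001, -0.0, -1.0]]
force: [-0.5, -0.1, 0.5]
width: 85.7
grasp_force: 0.0
```

{"api": "drive_tool", "payload": {"targets": [{"dr":[0,0,0],"dp":[-0.0005,0,0.03],"claw":-1},{"dr":[0,0,0],"dp":[0,0,0.035],"claw":-1},{"dr":[0,0,0],"dp":[0,0,0.035],"claw":-1},{"dr":[0,0,0],"dp":[0,0,0.03],"claw":-1},{"dr":[0,0,0],"dp":[0,0,0.022],"claw":-1},{"dr":[0,0,0],"dp":[0,0,0.003],"claw":-1},{"dr":[0,0,0],"dp":[0,0,0],"claw":-1},{"dr":[0,0,0],"dp":[0,0,0],"claw":-1},{"dr":[0,0,0],"dp":[0,0,0],"claw":-1},{"dr":[0,0,0],"dp":[0,0,0],"claw":-1}]}}

```text
clock: 39.92
eef_pos: [503.9, -112.6, 24.8]
orientation: [[0.038, 0.999, 0.003], [0.999, -0.038, -0.001], [-0.001, 0.003, -1.0]]
force: [0.7, 0.7, -1.2]
width: 85.3
grasp_force: 0.0
```

{"api": "drive_tool", "payload": {"targets": [{"dr":[0,0,0],"dp":[0,0,0],"claw":-1},{"dr":[0,0,0],"dp":[0,0,0],"claw":-0.3},{"dr":[0,0,0],"dp":[0,0,0],"claw":-0.3},{"dr":[0,0,0],"dp":[0,0,0],"claw":1},{"dr":[0,0,0],"dp":[0,0,0],"claw":1},{"dr":[0,0,0],"dp":[0,0,0],"claw":1},{"dr":[0,0,0],"dp":[0,0,0],"claw":1},{"dr":[0,0,0],"dp":[0,0,0],"claw":1},{"dr":[0,0,0],"dp":[0,0,0],"claw":1}]}}

```text
clock: 40.67
eef_pos: [502.6, -112.7, 23.5]
orientation: [[0.038, 0.999, 0.0], [0.999, -0.038, -0.001], [-0.001, 0.0, -1.0]]
force: [-2.0, -1.2, 5.7]
width: 54.5
grasp_force: 31.5
```

{"api": "drive_tool", "payload": {"targets": [{"dr":[0,0,0],"dp":[0,0,-0.02],"claw":1},{"dr":[0,0,0],"dp":[0,0,-0.02],"claw":1},{"dr":[0,0,0],"dp":[0,0,-0.019],"claw":1},{"dr":[0,0,-0.038],"dp":[0.01,0,0],"claw":1},{"dr":[0,0,0],"dp":[0.022,0.009,0],"claw":1},{"dr":[0,0,0],"dp":[0.025,0.01,0],"claw":1},{"dr":[0,0,0],"dp":[0.025,0.01,0],"claw":1},{"dr":[0,0,0],"dp":[0.025,0.01,0],"claw":1},{"dr":[0,0,0],"dp":[0.022,0.008,0],"claw":1},{"dr":[0,0,0],"dp":[0.012,0,0],"claw":1}]}}

```text
clock: 41.5
eef_pos: [550.5, 32.8, 81.6]
orientation: [[-0.005, 1.0, 0.001], [1.0, 0.005, 0.003], [0.003, 0.001, -1.0]]
force: [1.4, 0.1, 0.2]
width: 54.1
grasp_force: 32.5
```

{"api": "drive_tool", "payload": {"targets": [{"dr":[0,0,0],"dp":[0,0,0],"claw":1},{"dr":[0,0,0],"dp":[0,0,0],"claw":1},{"dr":[0,0,0],"dp":[0,0,0],"claw":1},{"dr":[0,0,0],"dp":[0,0,0],"claw":1}]}}

```text
clock: 41.83
eef_pos: [549.1, 26.1, 81.6]
orientation: [[0.003, 1.0, -0.001], [1.0, -0.003, -0.002], [-0.002, -0.001, -1.0]]
force: [0.1, 0.3, -0.8]
width: 54.4
grasp_force: 32.5
```

{"api": "drive_tool", "payload": {"targets": [{"dr":[0,0,0],"dp":[0,0,-0.0012],"claw":1},{"dr":[0,0,0],"dp":[0.012,0,0],"claw":1},{"dr":[0,0,0],"dp":[0.016,0,0],"claw":1},{"dr":[0,0,0],"dp":[0.018,0,0],"claw":1},{"dr":[0,0,0],"dp":[0.018,0,0],"claw":1},{"dr":[0,0,0],"dp":[0.018,0,0],"claw":1},{"dr":[0,0,0],"dp":[0.014,0,0],"claw":1},{"dr":[0,0,0],"dp":[0.008,0,0],"claw":1},{"dr":[0,0,0],"dp":[0,0,0],"claw":1},{"dr":[0,0,0],"dp":[0,0,0],"claw":1}]}}

```text
clock: 42.67
eef_pos: [549.7, 132.4, 83.3]
orientation: [[-0.001, 1.0, -0.0], [1.0, 0.001, -0.001], [-0.001, -0.0, -1.0]]
force: [0.1, -0.6, 0.6]
width: 54.6
grasp_force: 32.5
```

{"api": "drive_tool", "payload": {"targets": [{"dr":[0,0,0],"dp":[0,0,0.004],"claw":1},{"dr":[0,0,0],"dp":[0,0,0.003],"claw":1},{"dr":[0,0,0],"dp":[0,0,0],"claw":1},{"dr":[0,0,0],"dp":[0,0,0],"claw":1},{"dr":[0,0,0],"dp":[0,0,0],"claw":1}]}}

```text
clock: 43.08
eef_pos: [549.8, 132.0, 76.1]
orientation: [[0.001, 1.0, -0.0], [1.0, -0.001, -0.0], [-0.0, -0.0, -1.0]]
force: [0.4, 0.9, -0.9]
width: 54.1
grasp_force: 32.5
```

{"api": "drive_tool", "payload": {"targets": [{"dr":[0,0,0],"dp":[-0.0004,0,0.0015],"claw":1},{"dr":[0,0,0],"dp":[0,0,0.0012],"claw":1},{"dr":[0,0,0],"dp":[0,0,0],"claw":1},{"dr":[0,0,0],"dp":[0,0,0],"claw":1},{"dr":[0,0,0],"dp":[0,0,0],"claw":1}]}}

```text
clock: 43.5
eef_pos: [550.0, 131.9, 73.8]
orientation: [[0.0, 1.0, 0.0], [1.0, -0.0, -0.0], [-0.0, 0.0, -1.0]]
force: [-0.2, -1.1, 2.7]
width: 54.3
grasp_force: 32.8
```

{"api": "drive_tool", "payload": {"targets": [{"dr":[0,0,0],"dp":[0,0,0],"claw":-0.4},{"dr":[0,0,0],"dp":[0,0,0],"claw":-0.6},{"dr":[0,0,0],"dp":[0,0,0],"claw":-1},{"dr":[0,0,0],"dp":[0,0,0],"claw":-1},{"dr":[0,0,0],"dp":[0,0,0],"claw":-1},{"dr":[0,0,0],"dp":[0,0,-0.02],"claw":-1},{"dr":[0,0,0],"dp":[0,0,-0.03],"claw":-1},{"dr":[0,0,0],"dp":[0,0,-0.03],"claw":-1},{"dr":[0,0,0],"dp":[0,0,-0.02],"claw":-1},{"dr":[0,0,0],"dp":[0,0,0],"claw":-1}]}}

```text
clock: 44.33
eef_pos: [552.6, 133.6, 178.3]
orientation: [[-0.0, 1.0, 0.009], [1.0, 0.0, 0.002], [0.002, 0.009, -1.0]]
force: [-0.1, 0.8, -0.6]
width: 85.3
grasp_force: 0.0
```

{"api": "drive_tool", "payload": {"targets": [{"dr":[0,0,0],"dp":[-0.025,-0.006,0],"claw":-1},{"dr":[0,0,0],"dp":[-0.035,-0.006,0],"claw":-1},{"dr":[0,0,0],"dp":[-0.035,-0.006,0],"claw":-1},{"dr":[0,0,0],"dp":[-0.035,-0.006,0],"claw":-1},{"dr":[0,0,0],"dp":[-0.035,-0.006,0],"claw":-1},{"dr":[0,0,0],"dp":[-0.035,-0.006,0],"claw":-1},{"dr":[0,0,0],"dp":[-0.035,-0.006,0],"claw":-1},{"dr":[0,0,0],"dp":[-0.035,-0.007,0],"claw":-1},{"dr":[0,0,0],"dp":[-0.025,0,0],"claw":-1},{"dr":[0,0,0.037],"dp":[0,0,0],"claw":-1}]}}

```text
clock: 45.17
eef_pos: [498.9, -170.5, 172.4]
orientation: [[0.048, 0.999, -0.002], [0.999, -0.048, -0.003], [-0.003, -0.002, -1.0]]
force: [0.6, -0.9, 0.0]
width: 85.3
grasp_force: 0.0
```

{"api": "drive_tool", "payload": {"targets": [{"dr":[0,0,0],"dp":[0,0,0],"claw":-1},{"dr":[0,0,0],"dp":[0,0,0],"claw":-1},{"dr":[0,0,0],"dp":[0,0,0],"claw":-1}]}}

```text
clock: 45.42
eef_pos: [500.8, -161.5, 173.3]
orientation: [[0.034, 0.999, -0.0], [0.999, -0.034, 0.001], [0.001, -0.0, -1.0]]
force: [0.1, -0.5, 0.6]
width: 85.2
grasp_force: 0.0
```

{"api": "drive_tool", "payload": {"targets": [{"dr":[0,0,0],"dp":[-0.0005,0,0.03],"claw":-1},{"dr":[0,0,0],"dp":[0,0,0.035],"claw":-1},{"dr":[0,0,0],"dp":[0,0,0.035],"claw":-1},{"dr":[0,0,0],"dp":[0,0,0.032],"claw":-1},{"dr":[0,0,0],"dp":[0,0,0.022],"claw":-1},{"dr":[0,0,0],"dp":[0,0,0.003],"claw":-1},{"dr":[0,0,0],"dp":[0,0,0],"claw":-1},{"dr":[0,0,0],"dp":[0,0,0],"claw":-1},{"dr":[0,0,0],"dp":[0,0,0],"claw":-1},{"dr":[0,0,0],"dp":[0,0,0],"claw":-1}]}}

```text
clock: 46.25
eef_pos: [502.3, -163.7, 18.4]
orientation: [[0.037, 0.999, 0.003], [0.999, -0.037, -0.001], [-0.001, 0.003, -1.0]]
force: [0.1, 0.7, -0.3]
width: 85.3
grasp_force: 0.0
```

{"api": "drive_tool", "payload": {"targets": [{"dr":[0,0,0],"dp":[0,0,0],"claw":-0.3},{"dr":[0,0,0],"dp":[0,0,0],"claw":-0.3},{"dr":[0,0,0],"dp":[0,0,0],"claw":0},{"dr":[0,0,0],"dp":[0,0,0],"claw":0},{"dr":[0,0,0],"dp":[0,0,0],"claw":1},{"dr":[0,0,0],"dp":[0,0,0],"claw":1},{"dr":[0,0,0],"dp":[0,0,0],"claw":1},{"dr":[0,0,0],"dp":[0,0,0],"claw":1},{"dr":[0,0,0],"dp":[0,0,0],"claw":1}]}}

```text
clock: 47.0
eef_pos: [500.8, -163.6, 16.8]
orientation: [[0.037, 0.999, 0.0], [0.999, -0.037, -0.0], [-0.0, 0.0, -1.0]]
force: [-1.2, -0.1, 4.3]
width: 38.6
grasp_force: 31.5
```

{"api": "drive_tool", "payload": {"targets": [{"dr":[0,0,0],"dp":[0,0,-0.022],"claw":1},{"dr":[0,0,0],"dp":[0,0,-0.023],"claw":1},{"dr":[0,0,0],"dp":[0,0,-0.023],"claw":1},{"dr":[0,0,-0.037],"dp":[0.015,0,0],"claw":1},{"dr":[0,0,0],"dp":[0.03,0.009,0],"claw":1},{"dr":[0,0,0],"dp":[0.034,0.01,0],"claw":1},{"dr":[0,0,0],"dp":[0.034,0.01,0],"claw":1},{"dr":[0,0,0],"dp":[0.034,0.01,0],"claw":1},{"dr":[0,0,0],"dp":[0.028,0.009,0],"claw":1},{"dr":[0,0,0],"dp":[0.014,0,0],"claw":1}]}}

```text
clock: 47.83
eef_pos: [550.2, 31.8, 84.3]
orientation: [[-0.007, 1.0, 0.002], [1.0, 0.007, 0.004], [0.004, 0.002, -1.0]]
force: [-0.4, 0.3, 0.2]
width: 38.2
grasp_force: 31.1
```

{"api": "drive_tool", "payload": {"targets": [{"dr":[0,0,0],"dp":[0,0,0],"claw":1},{"dr":[0,0,0],"dp":[0,0,0],"claw":1},{"dr":[0,0,0],"dp":[0,0,0],"claw":1},{"dr":[0,0,0],"dp":[0,0,0],"claw":1},{"dr":[0,0,0],"dp":[0,0,0],"claw":1}]}}

```text
clock: 48.25
eef_pos: [549.0, 23.7, 84.3]
orientation: [[0.002, 1.0, -0.001], [1.0, -0.002, -0.001], [-0.001, -0.0, -1.0]]
force: [0.2, -0.5, -1.4]
width: 38.4
grasp_force: 31.1
```

{"api": "drive_tool", "payload": {"targets": [{"dr":[0,0,0],"dp":[0,0.0005,-0.0008],"claw":1},{"dr":[0,0,0],"dp":[0,0,0],"claw":1},{"dr":[0,0,0],"dp":[0.008,0,0],"claw":1},{"dr":[0,0,0],"dp":[0.01,0,0],"claw":1},{"dr":[0,0,0],"dp":[0.01,0,0],"claw":1},{"dr":[0,0,0],"dp":[0.01,0,0],"claw":1},{"dr":[0,0,0],"dp":[0.01,0,0],"claw":1},{"dr":[0,0,0],"dp":[0.01,0,0],"claw":1},{"dr":[0,0,0],"dp":[0.006,0,0],"claw":1},{"dr":[0,0,0],"dp":[0.002,0,0],"claw":1}]}}

```text
clock: 49.08
eef_pos: [549.6, 93.7, 85.5]
orientation: [[-0.003, 1.0, 0.0], [1.0, 0.003, 0.001], [0.001, 0.0, -1.0]]
force: [-0.8, 0.0, -0.8]
width: 38.3
grasp_force: 31.1
```

{"api": "drive_tool", "payload": {"targets": [{"dr":[0,0,0],"dp":[0,0,0],"claw":1},{"dr":[0,0,0],"dp":[0,0,0],"claw":1},{"dr":[0,0,0],"dp":[0,0,0],"claw":1},{"dr":[0,0,0],"dp":[0,0,0],"claw":1}]}}

```text
clock: 49.42
eef_pos: [549.8, 90.7, 85.3]
orientation: [[0.001, 1.0, -0.0], [1.0, -0.001, -0.001], [-0.001, -0.0, -1.0]]
force: [0.4, 0.6, -0.3]
width: 38.9
grasp_force: 31.1
```

Now lower about 8 mm to hang.

{"api": "drive_tool", "payload": {"targets": [{"dr":[0,0,0],"dp":[0,0,0.004],"claw":1},{"dr":[0,0,0],"dp":[0,0,0.0025],"claw":1},{"dr":[0,0,0],"dp":[0,0,0],"claw":1},{"dr":[0,0,0],"dp":[0,0,0],"claw":1},{"dr":[0,0,0],"dp":[0,0,0],"claw":1}]}}

```text
clock: 49.83
eef_pos: [549.7, 91.5, 78.8]
orientation: [[-0.0, 1.0, -0.0], [1.0, 0.0, -0.0], [-0.0, -0.0, -1.0]]
force: [-0.3, -1.2, -0.9]
width: 38.1
grasp_force: 31.1
```

{"api": "drive_tool", "payload": {"targets": [{"dr":[0,0,0],"dp":[0,0,0.001],"claw":1},{"dr":[0,0,0],"dp":[0,0,0],"claw":1},{"dr":[0,0,0],"dp":[0,0,0],"claw":1},{"dr":[0,0,0],"dp":[0,0,0],"claw":1}]}}

```text
clock: 50.17
eef_pos: [549.8, 91.6, 77.9]
orientation: [[-0.0, 1.0, 0.0], [1.0, 0.0, -0.0], [-0.0, 0.0, -1.0]]
force: [0.9, 0.3, -0.8]
width: 38.5
grasp_force: 31.1
```

{"api": "drive_tool", "payload": {"targets": [{"dr":[0,0,0],"dp":[-0.0007,0,0.001],"claw":1},{"dr":[0,0,0],"dp":[0,0,0],"claw":1},{"dr":[0,0,0],"dp":[0,0,0],"claw":1},{"dr":[0,0,0],"dp":[0,0,0],"claw":1}]}}

```text
clock: 50.5
eef_pos: [550.0, 91.5, 77.5]
orientation: [[-0.0, 1.0, 0.001], [1.0, 0.0, 0.0], [0.0, 0.001, -1.0]]
force: [-1.5, -0.1, 5.5]
width: 38.9
grasp_force: 31.7
```

{"api": "drive_tool", "payload": {"targets": [{"dr":[0,0,0],"dp":[0,0,0],"claw":-0.1},{"dr":[0,0,0],"dp":[0,0,0],"claw":-0.4},{"dr":[0,0,0],"dp":[0,0,0],"claw":-1},{"dr":[0,0,0],"dp":[0,0,0],"claw":-1},{"dr":[0,0,0],"dp":[0,0,0],"claw":-1},{"dr":[0,0,0],"dp":[0,0,-0.02],"claw":-1},{"dr":[0,0,0],"dp":[0,0,-0.035],"claw":-1},{"dr":[0,0,0],"dp":[0,0,-0.035],"claw":-1},{"dr":[0,0,0],"dp":[0,0,-0.035],"claw":-1},{"dr":[0,0,0],"dp":[0,0,-0.03],"claw":-1}]}}

```text
clock: 51.33
eef_pos: [550.0, 91.1, 234.2]
orientation: [[-0.0, 1.0, 0.002], [1.0, 0.0, 0.0], [0.0, 0.002, -1.0]]
force: [1.1, 0.5, 0.3]
width: 85.7
grasp_force: 0.0
```

{"api": "drive_tool", "payload": {"targets": [{"dr":[0,0,0],"dp":[-0.025,-0.01,0],"claw":-1},{"dr":[0,0,0],"dp":[-0.035,-0.01,0],"claw":-1},{"dr":[0,0,0],"dp":[-0.035,-0.01,0],"claw":-1},{"dr":[0,0,0],"dp":[-0.035,-0.01,0],"claw":-1},{"dr":[0,0,0],"dp":[-0.035,-0.01,0],"claw":-1},{"dr":[0,0,0],"dp":[-0.035,-0.01,0],"claw":-1},{"dr":[0,0,0],"dp":[-0.02,0,0],"claw":-1},{"dr":[0,0,0],"dp":[0,0,0],"claw":-1},{"dr":[0,0,0],"dp":[0,0,0],"claw":-1},{"dr":[0,0,0],"dp":[0,0,0],"claw":-1}]}}

```text
clock: 52.17
eef_pos: [490.0, -128.1, 231.9]
orientation: [[-0.001, 1.0, 0.0], [1.0, 0.001, 0.001], [0.001, 0.0, -1.0]]
force: [-0.1, 0.8, 0.1]
width: 85.6
grasp_force: 0.0
```

```bash
python3 - <<'E'
from h import *
T=shot('top');p=T['image'][190:250,150:265,::-1]; b=cv2.resize(p,None,fx=6.8,fy=6.8,interpolation=2)
o=cv2.imread('pics/a.png')[:290];b=b[:290]
print(o.shape,b.shape)
cv2.imwrite('pics/m.png',np.vstack([o,b]))
E
```

```text
(290, 782, 3) (290, 782, 3)
```

View pics/m.png

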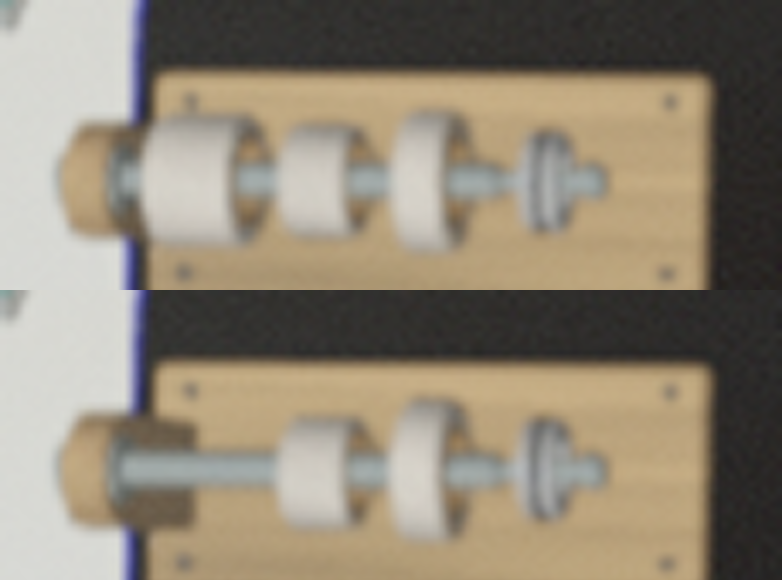

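The top view shows both rolls and the collar back within about 1 mm of where they first hung (crop columns 313, 416 and about 540). The wide roll is off the bar and sits in the cradle.

```bash
python3 -c "
from plant import env
print(env.job_done())"
```

```text
the job is handed in; nothing more can be done
None
```

The job is handed in at about 52 s on the robot's clock: the wide roll lies on the dispenser's rollers between its cheeks, and the camera shows the two other rolls and the collar hanging within about 1 mm of where they first hung.

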